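# Close up the fume extractor head: lock on filter stage and inlet cap

## Task

Put the fume extractor back together: set the filter stage into the socket of the sloping head, lugs through the slots, and turn it clockwise to its stop (just under a quarter turn) so that it locks; then lock the inlet cap onto the filter stage in the same way. Leave both parts fully home and locked, and leave the multimeter, the small round tin and the steel rule where they lie.

Things in the scene. Friction and masses are not known exactly. Their poses are not given: they have to be found in the camera images.
- extractor_head: Grey drum (84 mm diameter) on a dark steel foot plate (130 x 116 x 10 mm), fixed to the desk. It leans 30 degrees from vertical towards its own -x side, roughly at the robot. Origin: on the desk under the socket, 20 mm in front (-x) of the foot plate's centre. Highest point of the empty head about 125 mm above the desk.
- base_socket: Fixed bayonet socket on the drum's upper face, collar 60 mm outside. z: the socket axis, up and out, 30 degrees from vertical; y: level. Origin: on the axis 10.5 mm below the mouth, 95 mm above the desk: where a fully seated part's origin comes to lie. Lugs enter through two slots at +y and -y; the part's shoulder then rests on the lip and it turns clockwise (see point socket_mouth).
- socket_mouth (a point): Centre of the base socket's mouth, axes as base_socket. Bore 50 mm, 13 mm deep; a 4 mm lip narrows it to 40 mm but for the slots, each about 17 mm wide. Once in, a part turns clockwise seen from the open end (negative about z), lugs under the lip with 1.5 mm axial play, 75 to 78 degrees to a solid stop; the other way only 12 degrees. No spring or detent; it turns freely and stays.
- filter_stage: Loose filter segment, about 140 g, upright at the start. Origin: centre of its foot, z up its axis. Spigot 36 mm across, two lugs at +y and -y at the foot, 13 wide, 5 high, reaching 22.6 mm out. Shoulder at z = 10.5, grey body 54 mm across up to its mouth at z = 60.5. Black flat grip lands at +y and -y, 24 wide, body height, 57 across: grip on them, TCP at z = 39. Half a turn fits the same.
- stage_seat (a point): Point on the filter stage's axis 10.5 mm below its mouth (50 mm above the stage's origin), axes as the stage's: where the origin of the fully seated inlet cap comes to lie. The stage's mouth is a socket just like the base socket (same bore, lip, play, clockwise turn and stop), its slots at the stage's own +y and -y, beside the grip lands.
- inlet_cap: Loose inlet cap, about 90 g, upright at the start: grey disc with vent holes and a black bar grip. Origin: centre of its foot, z up its axis. Spigot and lugs (+y, -y) as on the filter stage. Disc 54 mm across from z = 10.5 to 24.5; on it the bar, up to z = 50, 14 mm thick (x), 48 long (along y, so it points to the lugs): grip it across x, TCP at z = 46. Half a turn about z fits the same.
- flat_screen: Computer monitor, furniture that stays where it is: an upright panel 480 mm wide (along its y) and 420 mm high, front face about 55 mm in front (-x) of its origin, which is on the desk. It stands close behind the work, from the left to just behind the head: keep hand and wrist clear of it, also when swinging in from the left.
- multimeter: Yellow and black multimeter lying flat, 145 x 75 x 47 mm, bystander. Origin under its centre.
- small_tin: Small round tin, cream with a grey lid, 48 mm diameter, 50 mm high, upright, bystander. Origin under its centre.
- steel_rule: Steel rule lying flat near the desk's front edge, 22 x 210 x 9 mm (long along its own y), bystander. Origin under its centre.
Mind the look-alikes: they are no part of the job. What is shaped like the filter_stage but yellow is not meant.

How it is judged:
By the outcome, as a careful person would: the job done as asked, in the order asked, and still so for the second after the job is handed in, with the robot touching nothing.
It also fails if it takes over 69 s, if anything falls off the work surface, if the arm or the gripper's body presses on something with over 40 N, if the wrist force passes 120 N, or if a joint passes its speed limit or range.

## Robot

A 6-joint arm with a two-finger parallel gripper is mounted at the origin on a cart in front of the work surface, level with it; the furniture and walls round the work are solid. World frame = base frame: x ahead of the robot, y to its left, z up, the work surface at z = 0. Lengths are in m, angles in rad, forces in N, time in s.
With the tool pointing down it reaches from about 0.35 to 0.85 m from the base axis. Payload 8.1 kg.
Tool frame: the origin (TCP) lies between the finger pads, 19 mm behind the fingertips; this is the grasp point; z points along the fingers, y is the line along which they close (so a half turn about z gives the same grasp; the last joint's range is limited). The gripper opens to 93 mm and grips with 3 to 60 N. Pads are 15 mm wide; open, the fingers measure 128 mm over their backs; the gripper's body (75 mm by 188 mm) begins 65 mm behind the grasp point.
Start: joints at [1.255, 0.13, 1.488, -0, 1.523, -0.085], TCP at [0.137, 0.584, 0.237] pointing down, gripper open.
Joint ranges: [-2.96, 2.96], [-0.89, 2.26], [0.02, 2.5], [-1.34, 4.48], [0, 2.73], [-2.66, 2.66]. Speed limits (rad/s): [2.39, 2.39, 2.79, 3.14, 3.14, 3.14].

## Interface

Orientations are given as a rotation vector (axis times angle).
In Python, from plant import status, eyes, robot gives the robot as it stands. The module is installed in compiled form; this text tells all that it offers.
- The arm moves only by the tool servo_tool, never from a script. Its argument "plan" is text: rows parted by semicolons, each of 4 numbers parted by spaces: the shift along the tool's x, y, z in m, then the turn about the tool's z in degrees. A call has 1 to 12 rows; each row is the pose to reach, as a shift and turn from the pose commanded when the call began, along the tool's axes at that moment; what a row does not reach only later rows make up. A row lasts 1/12 s, in which the tool goes at most 41.7 mm and 7.16 degrees, less where a joint would pass 70% of its speed; a pose out of reach is approached as far as the arm can. A call with a gripper value outside its range is refused whole. "grip" is the closure, from -1 (fully open) to 1 (shut), set as the call begins (left out, the last holds). The fingers move at their own pace and stop on an object; "grip_force" is the grip in N (left out, the last holds). Time passes only in rows, so rows that repeat a pose let the fingers close. It gives the time, the measured TCP pose, the force, the opening and the grip force at its end, in the units of the state.
- status.read_state(): the state, without advancing time (a new reading comes with each control period).
- eyes.read_camera(name): name is "scene" or "top" or "wrist"; returns a dict with "image" (480x640x3 uint8, blue, green, red), "fovy" (degrees; the focal length in pixels is half the picture's height over the tangent of half this angle, whatever the lens; pixels are square), "cx", "cy" (the principal point, pixels), "world_from_camera" (4x4, takes a point from camera to world coordinates); the wrist camera has in their place "hand_eye" (4x4, takes a point from camera to tool coordinates, whose origin is the TCP and whose axes are the flange's). Camera axes: x right, y down, z forward; pixel columns grow to the right and rows downward; lengths in m; the calibration is good to about 2 mm. A picture is of the moment at which its call begins: read the wrist's pose just before it. There is no depth.
- robot.close_job(): hands the job in; it is judged then, once.
The state is a dict: "t": time; "q": joint angles; "dq": joint speeds; "joint_torque": joint torques, N m; "tool_pos": TCP position; "orientation": TCP orientation; "force": force on the tool from outside, world axes, zero at the start; "wrist_torque": the same for the moment, N m; "opening": finger opening in m; "gripper_force": force on a finger pad.
Only numpy, scipy, OpenCV 4.12 (cv2) and the standard library are available. Lean on these libraries where they do the work, as an engineer would, in place of code of your own. Each camera call takes 0.05 s, during which the arm holds its last target. There are 200 camera calls.

## Working session

There is one attempt and no reset: what is moved stays moved. The work goes in short steps, Python scripts to look and compute and a tool call to move; the robot and the scene stay as the last step left them, time stands still between calls to the robot, and variables do not carry over. Pictures are saved under pics/ and viewed, at most 10 in all, crops included, and the job is handed in when it is done.

Besides the shell and the picture viewer there is one more tool, called in YAML: its name, and indented under it one key for each argument. servo_tool: Moves the arm, as the interface text tells. Its arguments: {"type":"object","properties":{"plan":{"type":"string"},"grip":{"type":"number"},"grip_force":{"type":"number"}},"required":["plan"]}

```bash
mkdir -p pics; cat > h.py <<'E'
import numpy as np, cv2
from plant import status, eyes, robot
from scipy.spatial.transform import Rotation as R
def cam(n):
    s=status.read_state(); c=eyes.read_camera(n)
    T=c.get("world_from_camera")
    if T is None:
        W=np.eye(4);W[:3,:3]=R.from_rotvec(s["orientation"]).as_matrix();W[:3,3]=s["tool_pos"];T=W@np.array(c["hand_eye"])
    f=240/np.tan(np.radians(c["fovy"])/2)
    return c["image"],f,c["cx"],c["cy"],np.array(T)
def ray(c,u,v):
    _,f,cx,cy,T=c; d=T[:3,:3]@np.array([(u-cx)/f,(v-cy)/f,1]); return T[:3,3],d
def atz(c,u,v,z):
    o,d=ray(c,u,v); return o+d*(z-o[2])/d[2]
def proj(c,P):
    _,f,cx,cy,T=c; p=(np.atleast_2d(P)-T[:3,3])@T[:3,:3]; return np.c_[p[:,0]/p[:,2]*f+cx,p[:,1]/p[:,2]*f+cy]
E
python3 - <<'E'
from h import *
import pickle
for n in ["scene","top","wrist"]:
    c=cam(n); cv2.imwrite(f"pics/{n}0.png",c[0]); pickle.dump(c,open(f"{n}0.pkl","wb")); print(n,c[1:4],c[4].round(3).tolist())
print(status.read_state())
E
```

```text
scene (np.float64(608.859686297903), 313.73523812451054, 230.83747366792912) [[0.486, -0.644, 0.59, -0.354], [-0.874, -0.346, 0.342, -0.639], [-0.016, -0.682, -0.731, 1.194], [0.0, 0.0, 0.0, 1.0]]
top (np.float64(590.3044890453931), 307.27745666761183, 241.43620710422985) [[-0.485, -0.808, 0.335, 0.041], [-0.874, 0.451, -0.18, 0.127], [-0.006, -0.38, -0.925, 1.441], [0.0, 0.0, 0.0, 1.0]]
wrist (np.float64(359.1145426289551), 317.4941452504979, 243.2880841638394) [[0.229, 0.929, 0.289, 0.057], [0.973, -0.218, -0.07, 0.604], [-0.001, 0.298, -0.955, 0.384], [0.0, 0.0, 0.0, 1.0]]
{'t': 0.15, 'q': array([ 1.25456803e+00,  1.30997618e-01,  1.48903824e+00,  3.27936942e-05,
        1.52300875e+00, -8.54119014e-02]), 'dq': array([-0.00093879, -0.00279629, -0.00062166,  0.00194146, -0.00012047,
        0.00047009]), 'joint_torque': array([ 1.13306469e-03, -5.60474432e+01, -4.92333341e+01,  7.69371330e-02,
        3.05170112e-02, -3.82356768e-05]), 'tool_pos': array([0.13710626, 0.58369418, 0.23661747]), 'orientation': array([-3.61726585e-01, -3.12037369e+00,  2.22440261e-03]), 'force': array([-0.49307913, -0.55344428,  0.32676069]), 'wrist_torque': array([ 0.02361619,  0.00868647, -0.07028227]), 'gripper_force': 0.0, 'opening': 0.09296928917911007}
```

View pics/scene0.png

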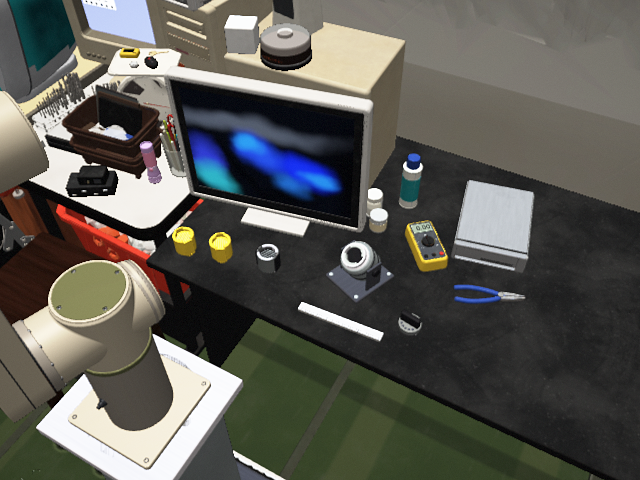

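View pics/top0.png

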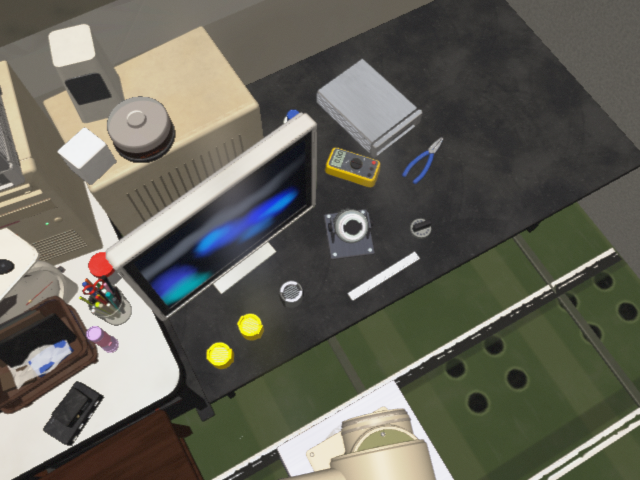

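The scene view shows the grey stage at about (267,258), the head at (360,262) and the cap at (410,322). In the top view they are at (291,292), (350,228) and (421,228). The yellow look-alikes are further left, and the arm is clear of all of them. I'll zoom in on all three in both views.

```bash
python3 - <<'E'
from h import *
import pickle
rows=[]
for n,cs in [("scene",[(267,258),(360,262),(410,322)]),("top",[(291,292),(350,228),(421,228)])]:
    c=pickle.load(open(n+"0.pkl","rb")); r=[]
    for (u,v),h in zip(cs,[22,36,22]):
        r.append(cv2.resize(c[0][v-h:v+h,u-h:u+h],(264,264),interpolation=cv2.INTER_CUBIC))
        print(n,u,v,atz(c,u,v,0.05).round(3))
    rows.append(np.hstack(r))
cv2.imwrite("pics/m0.png",np.vstack(rows))
E
```

```text
scene 267 258 [ 0.434 -0.047  0.05 ]
scene 360 262 [ 0.532 -0.255  0.05 ]
scene 410 322 [ 0.427 -0.431  0.05 ]
top 291 292 [ 0.447 -0.043  0.05 ]
top 350 228 [ 0.524 -0.257  0.05 ]
top 421 228 [ 0.435 -0.416  0.05 ]
```

View pics/m0.png

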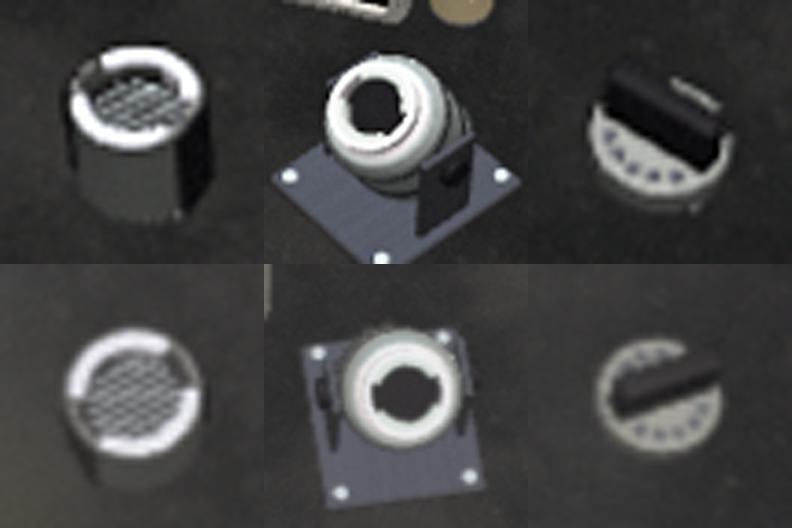

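```bash
python3 - <<'E'
from h import *
import pickle
S=pickle.load(open("scene0.pkl","rb"));Tt=pickle.load(open("top0.pkl","rb"))
def tri(a,b):
    o1,d1=ray(S,*a);o2,d2=ray(Tt,*b); A=np.c_[d1,-d2]; t=np.linalg.lstsq(A,o2-o1,rcond=None)[0]
    p,q=o1+t[0]*d1,o2+t[1]*d2; return ((p+q)/2).round(4),round(np.linalg.norm(p-q),4)
print("stage mouth",tri((267.8,252.2),(291.2,291.2)))
print("head mouth",tri((355.6,255.5),(353,227.2)))
print("cap disc",tri((410,324),(420.5,229)))
print("mon top corners",tri((168,70),(110,243)),tri((371,101),(313,120)))
for z in (0,.42): print(z,atz(S,168,70,z),atz(S,371,101,z),atz(Tt,110,243,z),atz(Tt,313,120,z))
print("mon foot",atz(S,241,222,0),atz(S,305,235,0))
# foot bolts from montage
for p in [(289,176),(502,175),(382,258)]:
    u,v=(p[0]-264)/3.667+324,p[1]/3.667+226; print("bolt scene",atz(S,u,v,.011).round(4))
for p in [(317,354),(443,337),(341,493),(470,477)]:
    u,v=(p[0]-264)/3.667+314,(p[1]-264)/3.667+192; print("bolt top",atz(Tt,u,v,.011).round(4))
E
```

```text
stage mouth (array([ 0.446 , -0.043 ,  0.0581]), np.float64(0.0003))
head mouth (array([ 0.5069, -0.2522,  0.0975]), np.float64(0.0021))
cap disc (array([ 0.4435, -0.4268,  0.0171]), np.float64(0.0014))
mon top corners (array([0.5677, 0.2593, 0.4277]), np.float64(0.0329)) (array([ 0.6339, -0.2089,  0.4382]), np.float64(0.0099))
0 [1.05073707 0.76229271 0.        ] [1.21763656 0.03896585 0.        ] [0.81337596 0.30466603 0.        ] [ 0.88622279 -0.35082058  0.        ]
0.42 [0.55661422 0.26924824 0.42      ] [ 0.66478712 -0.19956306  0.42      ] [0.5881878 0.2530161 0.42     ] [ 0.63980219 -0.2114179   0.42      ]
mon foot [0.54454898 0.10990295 0.        ] [ 0.58530862 -0.06761475  0.        ]
bolt scene [ 0.4925 -0.1948  0.011 ]
bolt scene [ 0.5618 -0.3214  0.011 ]
bolt scene [ 0.4604 -0.2811  0.011 ]
bolt top [ 0.5944 -0.2346  0.011 ]
bolt top [ 0.5615 -0.3216  0.011 ]
bolt top [ 0.4922 -0.1956  0.011 ]
bolt top [ 0.4582 -0.2817  0.011 ]
```

servo_tool:
  plan: "-0.21 -0.275 0 0;-0.21 -0.275 0 0;-0.21 -0.275 0 0;-0.21 -0.275 0 0;-0.21 -0.275 0 0;-0.21 -0.275 0 0;-0.21 -0.275 0 0;-0.21 -0.275 0 0;-0.419 -0.547 0 0;-0.419 -0.547 0 0;-0.419 -0.547 0 0;-0.419 -0.547 0 0"

```text
t: 1.15
tool_pos: [0.3423, 0.1261, 0.2375]
orientation: [0.361, 3.12, 0.001]
force: [0.2, 1.1, -0.6]
opening: 0.0931
gripper_force: 0.0
```

```bash
python3 - <<'E'
from h import *
s=status.read_state(); print(s['t'],s['q'].round(3),s['tool_pos'].round(3),R.from_rotvec(s['orientation']).as_matrix().round(3).tolist())
E
```

```text
1.15 [ 0.212 -0.556  2.08   0.     1.617 -1.128] [0.342 0.126 0.237] [[-0.974, 0.228, 0.001], [0.228, 0.974, 0.0], [-0.001, 0.0, -1.0]]
```

servo_tool:
  plan: "-0.115 -0.149 0 0;-0.115 -0.149 0 0;-0.115 -0.149 0 0;-0.115 -0.149 0 0;-0.115 -0.149 0 0;-0.115 -0.149 0 0;-0.115 -0.149 0 0"

```text
t: 1.73
tool_pos: [0.4198, -0.0442, 0.237]
orientation: [-0.366, -3.119, -0.001]
force: [0.1, 0.5, -0.2]
opening: 0.093
gripper_force: 0.0
```

```bash
python3 - <<'E'
from h import *
import pickle
s=status.read_state(); print(s['t'],s['q'].round(3),s['tool_pos'].round(4))
c=cam("wrist"); pickle.dump(c,open("w1.pkl","wb")); cv2.imwrite("pics/w1.png",c[0])
E
```

```text
1.7333 [-0.227 -0.369  1.949  0.     1.563 -1.564] [ 0.4198 -0.0442  0.237 ]
```

View pics/w1.png

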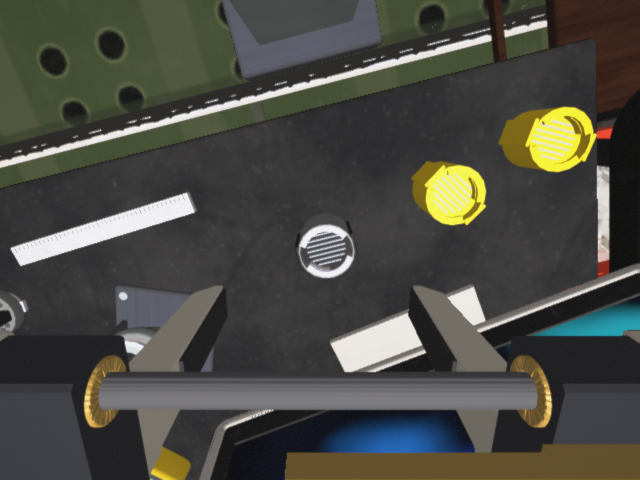

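The wrist picture shows the stage mouth at (326,251), with slots near (308,236) and (346,266). The cap is only just in view at the left edge, around (8,310). Next I'll view the head, then the cap.

servo_tool:
  plan: "-0.09 -0.18 0 0;-0.09 -0.18 0 0;-0.09 -0.18 0 0;-0.09 -0.18 0 0;-0.09 -0.18 0 0;-0.09 -0.18 0 0;-0.09 -0.18 0 0"

```text
t: 2.37
tool_pos: [0.4665, -0.2389, 0.2369]
orientation: [-0.363, -3.119, -0.002]
force: [-0.5, 0.2, -0.0]
opening: 0.0928
gripper_force: 0.0
```

```bash
python3 - <<'E'
from h import *
import pickle
s=status.read_state(); print(s['t'],s['q'].round(3),s['tool_pos'].round(4))
c=cam("wrist"); pickle.dump(c,open("w2.pkl","wb"))
def rect(c,x,y,z,h=.045,n=264):
    g=np.linspace(-h,h,n); X,Y=np.meshgrid(g,-g)   # world x right, y up
    p=proj(c,np.c_[X.ravel()+x,Y.ravel()+y,0*X.ravel()+z]).astype(np.float32).reshape(n,n,2)
    return cv2.remap(c[0],p[...,0],p[...,1],cv2.INTER_CUBIC)
a=pickle.load(open("w1.pkl","rb"))
# head mouth rectified in the socket plane
yaw=np.radians(-21); hx=np.array([np.cos(yaw),np.sin(yaw),0]); hy=np.array([-hx[1],hx[0],0]); ez=np.array([0,0,1])
ax=-.5*hx+.866*ez; sx=np.cross(hy,ax)
def rectp(c,o,h=.045,n=400):
    g=np.linspace(-h,h,n); X,Y=np.meshgrid(g,-g)
    P=o+X.reshape(-1,1)*sx+Y.reshape(-1,1)*hy
    p=proj(c,P).astype(np.float32).reshape(n,n,2); return cv2.remap(c[0],p[...,0],p[...,1],cv2.INTER_CUBIC)
m=np.array([.5081,-.2511,.095])+.0105*ax; print(m,proj(c,m))
cv2.imwrite("pics/m2.png",np.hstack([rect(a,.446,-.043,.0605,n=400),rectp(c,m)]))
E
```

```text
2.3667 [-0.571 -0.074  1.697  0.     1.52  -1.911] [ 0.4665 -0.2389  0.2369]
[ 0.5031987  -0.24921857  0.104093  ] [[314.31023468 280.91392209]]
```

View pics/m2.png

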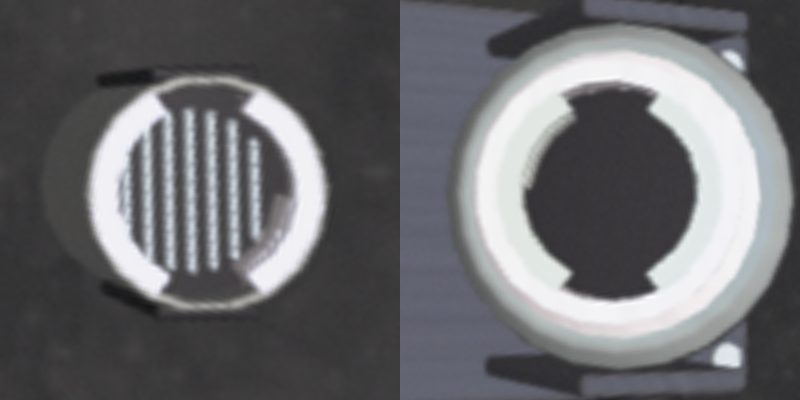

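The rectified picture's left half puts the stage at (0.448,-0.042), with slots and lands along world y. The right half shows the head's slots along the assumed head y, and the mouth offset by about (+2.6,+1.9) mm in its plane. I need a second view for the mouth's height.

servo_tool:
  plan: "-0.03 -0.06 0 0;-0.03 -0.06 0 0;-0.03 -0.06 0 0;-0.03 -0.06 0 0"

```text
t: 2.75
tool_pos: [0.4823, -0.3031, 0.2375]
orientation: [-0.36, -3.121, -0.001]
force: [0.3, 0.2, -0.3]
opening: 0.0929
gripper_force: 0.0
```

```bash
cat >> h.py <<'E'
yaw=np.radians(-21); hx=np.array([np.cos(yaw),np.sin(yaw),0]); hy=np.array([-hx[1],hx[0],0]); ez=np.array([0,0,1])
ax=-.5*hx+.866*ez; sx=np.cross(hy,ax)
def rectp(c,o,h=.045,n=400,sx=sx,hy=hy):
    g=np.linspace(-h,h,n); X,Y=np.meshgrid(g,-g)
    P=o+X.reshape(-1,1)*sx+Y.reshape(-1,1)*hy
    p=proj(c,P).astype(np.float32).reshape(n,n,2); return cv2.remap(c[0],p[...,0],p[...,1],cv2.INTER_CUBIC)
E
python3 - <<'E'
from h import *
import pickle
s=status.read_state(); print(s['t'],s['q'].round(3),s['tool_pos'].round(4))
c=cam("wrist"); pickle.dump(c,open("w3.pkl","wb"))
a=pickle.load(open("w2.pkl","rb"))
m=np.array([.5032,-.2492,.1041]); ims=[]
# dark bore+slot blob centre & radius in rectified plane for each view
for k in (a,c):
    im=rectp(k,m); g=cv2.cvtColor(im,cv2.COLOR_BGR2GRAY); ims.append(im)
    b=(g<110).astype(np.uint8); n,l,st,ce=cv2.connectedComponentsWithStats(b)
    i=l[195,205]; ys,xs=np.where(l==i); print(st[i],ce[i], "p",((ce[i]-199.5)*.2256).round(2))
    mu=np.cov(np.c_[xs,-ys].T); w,v=np.linalg.eigh(mu); print("axis deg",np.degrees(np.arctan2(v[1,1],v[0,1])))
cv2.imwrite("pics/m3.png",np.hstack(ims))
E
```

```text
2.75 [-0.651  0.049  1.574  0.     1.519 -1.992] [ 0.4823 -0.3031  0.2375]
[  125    86   170   213 25571] [211.32642447 193.21367956] p [ 2.67 -1.42]
axis deg 85.09224134556094
[  128    98   168   203 23635] [214.89359001 200.38485297] p [3.47 0.2 ]
axis deg 77.90924833125558
```

View pics/m3.png

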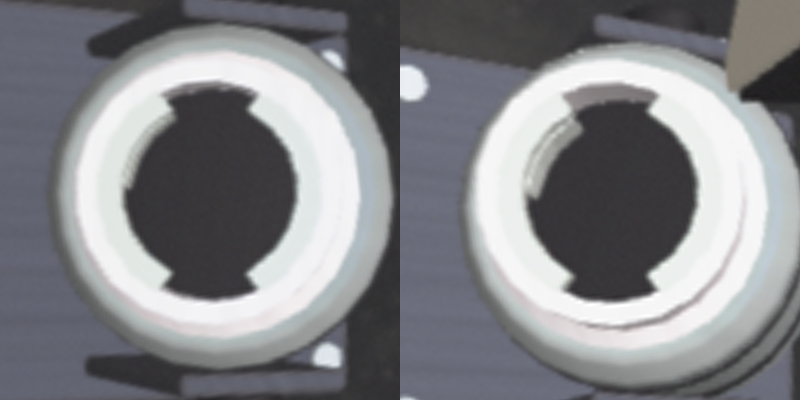

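Both views put the mouth centre at pixel (211,193.5) of the rectified patch, so the mouth is at about (0.5055,-0.249,0.1045) and the head yaw is -21°. Now the cap.

servo_tool:
  plan: "0.036 -0.118 0 0;0.036 -0.118 0 0;0.036 -0.118 0 0;0.036 -0.118 0 0;0.036 -0.118 0 0"

```text
t: 3.22
tool_pos: [0.4193, -0.4107, 0.2378]
orientation: [0.364, 3.12, 0.0]
force: [-0.4, -0.1, 0.0]
opening: 0.093
gripper_force: 0.0
```

```bash
python3 - <<'E'
from h import *
import pickle
s=status.read_state(); print(s['t'],s['q'].round(3),s['tool_pos'].round(4))
c=cam("wrist"); pickle.dump(c,open("w4.pkl","wb"))
X,Y=np.array([1.,0,0]),np.array([0,1.,0])
a=pickle.load(open("w3.pkl","rb"))
cv2.imwrite("pics/m4.png",np.hstack([rectp(c,np.array([.4435,-.427,.0245]),sx=X,hy=Y),rectp(c,np.array([.4435,-.427,.05]),sx=X,hy=Y)]))
E
```

```text
3.2167 [-0.863  0.095  1.526  0.     1.521 -2.201] [ 0.4193 -0.4107  0.2378]
```

View pics/m4.png

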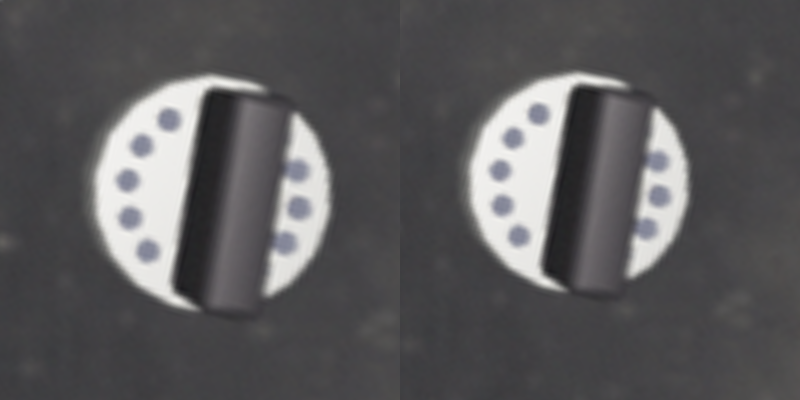

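The disc centre is at (212,193), so the cap is at (0.446,-0.4255) with its bar at a yaw of about 81.5°. The plan rows can't command tilt directly, so I'll test what the servo does beyond its reach, over free desk.

servo_tool:
  plan: "-0.43 -0.25 -0.1 0;-0.43 -0.25 -0.1 0;-0.43 -0.25 -0.1 0;-0.43 -0.25 -0.1 0;-0.43 -0.25 -0.1 0;-0.43 -0.25 -0.1 0;-0.43 -0.25 -0.1 0;-0.43 -0.25 -0.1 0;-0.43 -0.25 -0.1 0;-0.43 -0.25 -0.1 0;-0.43 -0.25 -0.1 0;-0.43 -0.25 -0.1 0"

```text
t: 4.27
tool_pos: [0.6358, -0.6098, 0.2773]
orientation: [0.354, 3.094, -0.031]
force: [-0.0, -0.4, 1.2]
opening: 0.0928
gripper_force: 0.0
```

```bash
cat > st.py <<'E'
from h import *
s=status.read_state(); M=R.from_rotvec(s['orientation']).as_matrix()
print(round(s['t'],2),s['q'].round(3),s['tool_pos'].round(4),'\n',M.round(3), 'tilt along z:',np.degrees(np.arccos(-M[2,2])).round(1),s['force'].round(1),s['opening'])
E
python3 st.py
```

```text
4.27 [-0.824  1.137  0.027  0.003  1.944 -2.166] [ 0.6358 -0.6098  0.2773] 
 [[-0.974  0.226  0.025]
 [ 0.226  0.974 -0.023]
 [-0.029 -0.016 -0.999]] tilt along z: 1.9 [-0.  -0.4  1.2] 0.09281909750151192
```

servo_tool:
  plan: "-0.43 -0.25 0 0;-0.43 -0.25 0 0;-0.43 -0.25 0 0;-0.43 -0.25 0 0;-0.43 -0.25 0 0;-0.43 -0.25 0 0"

```text
t: 4.77
tool_pos: [0.658, -0.6328, 0.2315]
orientation: [0.354, 3.058, -0.073]
force: [0.1, -0.3, 0.1]
opening: 0.093
gripper_force: 0.0
```

```bash
python3 st.py
```

```text
4.77 [-0.824  1.192  0.023  0.005  1.847 -2.162] [ 0.658  -0.6328  0.2315] 
 [[-0.972  0.23   0.057]
 [ 0.227  0.972 -0.055]
 [-0.068 -0.04  -0.997]] tilt along z: 4.5 [ 0.1 -0.3  0.1] 0.09304935627922181
```

servo_tool:
  plan: "0.1 0.06 0 0;0.1 0.06 0 0;0.1 0.06 0 0;0.1 0.06 0 0"

```text
t: 5.1
tool_pos: [0.6084, -0.5857, 0.2284]
orientation: [0.355, 3.057, -0.074]
force: [1.3, -0.2, 0.2]
opening: 0.0929
gripper_force: 0.0
```

```bash
python3 st.py
```

```text
5.1 [-0.829  0.773  0.68   0.005  1.609 -2.168] [ 0.6084 -0.5857  0.2284] 
 [[-0.971  0.23   0.057]
 [ 0.227  0.972 -0.055]
 [-0.068 -0.04  -0.997]] tilt along z: 4.5 [ 1.3 -0.2  0.2] 0.09286765097577132
```

Overreaching tilts the tool in the arm plane, and the tilt persists afterwards. I'll fit a small kinematic model so I can predict this manoeuvre.

```bash
cat > kin.py <<'E'
import numpy as np
from scipy.optimize import least_squares
from scipy.spatial.transform import Rotation as R
D=[([1.2546,.1310,1.4890,0,1.5230,-.0854],[.1371,.5837,.2366]),([.212,-.556,2.08,0,1.617,-1.128],[.3423,.1261,.2375]),
([-.227,-.369,1.949,0,1.563,-1.564],[.4198,-.0442,.2370]),([-.571,-.074,1.697,0,1.52,-1.911],[.4665,-.2389,.2369]),
([-.651,.049,1.574,0,1.519,-1.992],[.4823,-.3031,.2375]),([-.863,.095,1.526,0,1.521,-2.201],[.4193,-.4107,.2378]),
([-.824,1.137,.027,.003,1.944,-2.166],[.6358,-.6098,.2773]),([-.824,1.192,.023,.005,1.847,-2.162],[.658,-.6328,.2315]),
([-.829,.773,.68,.005,1.609,-2.168],[.6084,-.5857,.2284])]
lo=np.array([-2.96,-.89,.02,-1.34,0,-2.66]);hi=np.array([2.96,2.26,2.5,4.48,2.73,2.66])
Rz=lambda a:R.from_euler('z',a);Ry=lambda a:R.from_euler('y',a)
def fk(q,p):
    r0,d,h,L1,L2x,L2,L3=p   # links along z at zero; tool frame fixed up in Rtool
    A=Rz(q[0]);B=A*Ry(q[1]);C=B*Ry(q[2]);Dd=C*Rz(q[3]);E=Dd*Ry(q[4]);F=E*Rz(q[5])
    x=A.apply([r0,d,h])+B.apply([0,0,L1])+C.apply([L2x,0,L2])+E.apply([0,0,L3])
    return x,F*Rz(np.pi/2)
def fit():
    f=lambda p:np.concatenate([fk(q,p)[0]-x for q,x in D])
    return least_squares(f,[0,.05,.4,.4,0,.4,.2])
s=fit();P=s.x
if __name__=="__main__":
    print(P.round(4),np.abs(s.fun).max()); print(fk(D[0][0],P)[1].as_matrix().round(3),fk(D[8][0],P)[1].as_matrix().round(3))
E
python3 kin.py
```

```text
[1.000e-04 5.130e-02 3.136e-01 3.693e-01 6.120e-02 5.533e-01 3.547e-01] 0.00039072409041815415
[[-0.973  0.229 -0.   ]
 [ 0.229  0.973 -0.001]
 [ 0.    -0.001 -1.   ]] [[-0.971  0.231  0.057]
 [ 0.227  0.972 -0.055]
 [-0.069 -0.041 -0.997]]
```

```bash
cat > sim.py <<'E'
from kin import *
from kin import P as KP
vm=.7*np.array([2.39,2.39,2.79,3.14,3.14,3.14])/12
def ik(q,x,Rt,w):
    f=lambda a:np.r_[fk(a,KP)[0]-x,w*(Rt*fk(a,KP)[1].inv()).as_rotvec()]
    return least_squares(f,np.clip(q,lo+1e-6,hi-1e-6),bounds=(lo,hi),xtol=1e-9,ftol=1e-9).x
def run(q,rows,mode='B',w=1.):
    q=np.array(q,float);x0,R0=fk(q,KP)
    for sh in rows:
        xt=x0+R0.apply(sh[:3]);Rt=R0*Rz(np.radians(sh[3]));x,Rc=fk(q,KP)
        if mode=='B':
            d=xt-x;n=np.linalg.norm(d);xt=x+d*min(1,.0417/max(n,1e-9))
            r=(Rt*Rc.inv()).as_rotvec();n=np.linalg.norm(r);Rt=R.from_rotvec(r*min(1,.125/max(n,1e-9)))*Rc
        dq=ik(q,xt,Rt,w)-q
        q=q+dq*min(1,(vm/np.maximum(np.abs(dq),1e-9)).min())
    return q
def show(q):
    x,Rt=fk(q,KP);z=Rt.as_matrix()[:,2]
    return q.round(3),x.round(3),"tilt %.2f az %.1f"%(np.degrees(np.arccos(-z[2])),np.degrees(np.arctan2(z[1],z[0])))
E
python3 - <<'E'
from sim import *
for m in 'AB':
  for w in (.3,1,):
    print(m,w,*show(run(D[5][0],[(-.43,-.25,-.1,0)]*12,m,w)))
    print(m,w,*show(run(D[6][0],[(-.43,-.25,0,0)]*6,m,w)))
E
```

```text
A 0.3 [-0.827  1.137  0.02   0.021  1.616 -2.16 ] [ 0.716 -0.692  0.305] tilt 21.19 az -44.0
A 0.3 [-0.818  1.289  0.02   0.047  1.053 -2.167] [ 0.837 -0.797  0.248] tilt 44.75 az -43.6
A 1 [-0.827  1.15   0.02   0.004  1.904 -2.163] [ 0.644 -0.622  0.27 ] tilt 3.89 az -44.0
A 1 [-0.818  1.247  0.02   0.011  1.69  -2.159] [ 0.698 -0.664  0.19 ] tilt 10.61 az -43.4
B 0.3 [-0.829  1.128  0.02   0.008  1.862 -2.164] [ 0.655 -0.634  0.291] tilt 7.57 az -44.1
B 0.3 [-0.821  1.194  0.02   0.013  1.725 -2.161] [ 0.692 -0.661  0.238] tilt 11.64 az -43.5
B 1 [-8.290e-01  1.138e+00  2.000e-02  1.000e-03  1.970e+00 -2.166e+00] [ 0.627 -0.607  0.279] tilt 0.77 az -43.9
B 1 [-0.821  1.201  0.02   0.004  1.873 -2.163] [ 0.653 -0.624  0.225] tilt 2.74 az -42.8
```

```bash
python3 - <<'E'
from sim import *
for w in (.5,.6,.7):
    print(w,*show(run(D[5][0],[(-.43,-.25,-.1,0)]*12,'B',w)))
    print(w,*show(run(D[6][0],[(-.43,-.25,0,0)]*6,'B',w)))
# 1-row calls
q=np.array(D[7][0])
for i in range(6): q=run(q,[(-.43,-.25,0,0)],'B',.6)
print(*show(q))
E
```

```text
0.5 [-0.829  1.134  0.02   0.003  1.933 -2.165] [ 0.637 -0.617  0.283] tilt 3.09 az -44.0
0.5 [-0.821  1.198  0.02   0.006  1.833 -2.162] [ 0.664 -0.634  0.228] tilt 5.19 az -43.2
0.6 [-8.290e-01  1.136e+00  2.000e-02  2.000e-03  1.948e+00 -2.166e+00] [ 0.633 -0.613  0.282] tilt 2.16 az -44.0
0.6 [-0.821  1.199  0.02   0.005  1.849 -2.162] [ 0.66  -0.63   0.227] tilt 4.19 az -43.1
0.7 [-8.290e-01  1.137e+00  2.000e-02  2.000e-03  1.957e+00 -2.166e+00] [ 0.63  -0.611  0.281] tilt 1.59 az -44.0
0.7 [-0.821  1.2    0.02   0.005  1.859 -2.162] [ 0.657 -0.628  0.226] tilt 3.59 az -43.0
[-0.822  1.22   0.02   0.015  1.642 -2.158] [ 0.71  -0.68   0.219] tilt 14.90 az -43.8
```

```bash
python3 - <<'E'
from sim import *
q=np.array(D[8][0]); w=.6
for k,(n,sh) in enumerate([(12,(.43,.25,0,0)),(3,(.43,.25,0,0))]+[(1,(.086,.05,0,0))]*5):
    q=run(q,[sh]*n,'B',w); print(*show(q))
print('high variant')
q=np.array(D[8][0])
for k,(n,sh) in enumerate([(12,(.43,.25,-.15,0)),(3,(.2,.1,-.0,0))]+[(1,(.086,.05,0,0))]*5):
    q=run(q,[sh]*n,'B',w); print(*show(q))
E
```

```text
[-0.932 -0.644  2.222  0.013  1.485 -2.271] [ 0.259 -0.255  0.19 ] tilt 4.57 az -43.9
[-0.977 -0.89   2.371  0.01   1.616 -2.315] [ 0.206 -0.206  0.18 ] tilt 2.66 az -43.0
[-0.982 -0.89   2.375  0.005  1.641 -2.321] [ 0.197 -0.199  0.178] tilt 0.92 az -38.2
[-9.890e-01 -8.900e-01  2.378e+00 -1.000e-03  1.669e+00 -2.328e+00] [ 0.188 -0.193  0.176] tilt 0.84 az 125.6
[-0.996 -0.89   2.379 -0.006  1.697 -2.336] [ 0.179 -0.186  0.176] tilt 2.57 az 131.1
[-1.005 -0.89   2.378 -0.013  1.728 -2.346] [ 0.17  -0.18   0.177] tilt 4.31 az 131.9
[-1.016 -0.89   2.375 -0.019  1.76  -2.358] [ 0.161 -0.174  0.179] tilt 6.05 az 132.1
high variant
[-0.932 -0.645  1.965  0.013  1.743 -2.269] [ 0.258 -0.253  0.333] tilt 4.57 az -43.9
[-1.026 -0.89   2.095  0.015  1.89  -2.361] [ 0.187 -0.2    0.332] tilt 2.80 az -41.8
[-1.041 -0.89   2.084  0.01   1.93  -2.377] [ 0.177 -0.194  0.338] tilt 1.15 az -32.7
[-1.058 -0.89   2.07   0.004  1.972 -2.396] [ 0.166 -0.187  0.346] tilt 0.63 az 100.9
[-1.079 -0.89   2.053 -0.003  2.016 -2.42 ] [ 0.154 -0.181  0.355] tilt 2.19 az 122.0
[-1.104 -0.89   2.034 -0.01   2.062 -2.449] [ 0.141 -0.174  0.365] tilt 3.75 az 124.8
[-1.136 -0.89   2.012 -0.02   2.11  -2.485] [ 0.128 -0.168  0.378] tilt 5.27 az 125.5
```

servo_tool:
  plan: "0.40 0.24 -0.03 0;0.40 0.24 -0.03 0;0.40 0.24 -0.03 0;0.40 0.24 -0.03 0;0.40 0.24 -0.03 0;0.40 0.24 -0.03 0;0.40 0.24 -0.03 0;0.40 0.24 -0.03 0;0.40 0.24 -0.03 0;0.40 0.24 -0.03 0;0.40 0.24 -0.03 0;0.40 0.24 -0.03 0"

```text
t: 6.1
tool_pos: [0.2718, -0.2581, 0.2223]
orientation: [0.354, 3.058, -0.073]
force: [-0.6, 0.6, 1.1]
opening: 0.0932
gripper_force: 0.0
```

servo_tool:
  plan: "0.086 0.05 0 0;0.086 0.05 0 0"

```text
t: 6.27
tool_pos: [0.2189, -0.2082, 0.217]
orientation: [0.354, 3.059, -0.072]
force: [-0.4, 0.4, 0.7]
opening: 0.0928
gripper_force: 0.0
```

```bash
cat > sm.py <<'E'
import sys
from sim import *
from plant import status
s=status.read_state();q=s['q'].copy();print(round(s['t'],2),*show(q),'force',s['force'].round(1))
# args: n:x,y,z,turn ...  each = one call of n rows
for a in sys.argv[1:]:
    n,v=a.split(':');q=run(q,[tuple(map(float,v.split(',')))]*int(n),'B',.6);print(a,*show(q))
x,Rt=fk(q,KP);print(Rt.as_matrix().round(3).tolist())
E
python3 sm.py 1:.086,.05,0,0 1:.086,.05,0,0 1:.086,.05,0,0
```

```text
6.27 [-0.947 -0.889  2.306  0.013  1.649 -2.286] [ 0.219 -0.208  0.217] tilt 4.40 az -44.2 force [-0.4  0.4  0.7]
1:.086,.05,0,0 [-0.948 -0.89   2.309  0.008  1.677 -2.287] [ 0.211 -0.2    0.215] tilt 2.67 az -44.6
1:.086,.05,0,0 [-9.480e-01 -8.900e-01  2.309e+00  2.000e-03  1.706e+00 -2.288e+00] [ 0.203 -0.193  0.214] tilt 0.92 az -46.6
1:.086,.05,0,0 [-0.948 -0.89   2.308 -0.004  1.737 -2.289] [ 0.195 -0.186  0.215] tilt 0.82 az 139.8
[[-0.973, 0.229, -0.011], [0.229, 0.973, 0.009], [0.013, 0.006, -1.0]]
```

servo_tool:
  plan: "0.086 0.05 0 0"

```text
t: 6.35
tool_pos: [0.2075, -0.1971, 0.2107]
orientation: [0.359, 3.092, -0.031]
force: [-0.8, 0.4, 0.3]
opening: 0.0932
gripper_force: 0.0
```

servo_tool:
  plan: "0.086 0.05 0 0"

```text
t: 6.43
tool_pos: [0.201, -0.1917, 0.2124]
orientation: [0.362, 3.112, -0.01]
force: [-0.7, -0.6, -0.1]
opening: 0.0932
gripper_force: 0.0
```

```bash
python3 sm.py 1:.018,.01,0,0
```

```text
6.43 [-9.500e-01 -8.930e-01  2.314e+00  2.000e-03  1.709e+00 -2.289e+00] [ 0.201 -0.191  0.212] tilt 0.64 az -42.7 force [-0.7 -0.6 -0.1]
1:.018,.01,0,0 [-9.510e-01 -8.900e-01  2.312e+00 -1.000e-03  1.724e+00 -2.291e+00] [ 0.197 -0.188  0.213] tilt 0.25 az 133.6
[[-0.973, 0.229, -0.003], [0.229, 0.973, 0.003], [0.004, 0.002, -1.0]]
```

servo_tool:
  plan: "-0.206 0.203 -0.02 -13;-0.206 0.203 -0.02 -13;-0.206 0.203 -0.02 -13;-0.206 0.203 -0.02 -13;-0.206 0.203 -0.02 -13;-0.206 0.203 -0.02 -13;-0.206 0.203 -0.02 -13;-0.206 0.203 -0.02 -13;-0.206 0.203 -0.02 -13;-0.206 0.203 -0.02 -13"

```text
t: 7.27
tool_pos: [0.4489, -0.0423, 0.2353]
orientation: [0.005, 3.131, -0.018]
force: [-0.0, -0.5, -0.7]
opening: 0.0932
gripper_force: 0.0
```

```bash
cat > go.py <<'E'
import sys
from h import *
# go.py x y z : shift in tool axes to reach that TCP world position
s=status.read_state();M=R.from_rotvec(s['orientation']).as_matrix();x=fkx=s['tool_pos']
print('t',round(s['t'],2),'pos',x.round(4),'tool y yaw',np.degrees(np.arctan2(M[1,1],M[0,1])).round(2),'z',M[:,2].round(4),'ty',M[:,1].round(3))
print('shift',(M.T@(np.array(list(map(float,sys.argv[1:4])))-x)).round(4))
E
python3 go.py .4475 -.0422 .24
```

```text
t 7.27 pos [ 0.4489 -0.0423  0.2353] tool y yaw 89.82 z [ 0.0107 -0.0118 -0.9999] ty [ 0.003  1.    -0.012]
shift [ 0.0014  0.0001 -0.0047]
```

servo_tool:
  plan: "0.0035 0.0025 0.1 0;0.0035 0.0025 0.1 0;0.0035 0.0025 0.13 0;0.0035 0.0025 0.15 0;0.0035 0.0025 0.17 0;0.0035 0.0025 0.185 0;0.0035 0.0025 0.196 0;0.0035 0.0025 0.196 0"

```text
t: 7.93
tool_pos: [0.4459, -0.0428, 0.0379]
orientation: [0.009, 3.132, -0.018]
force: [0.2, 0.2, 0.4]
opening: 0.0929
gripper_force: 0.0
```

servo_tool:
  plan: "0 0 0 0;0 0 0 0;0 0 0 0;0 0 0 0;0 0 0 0;0 0 0 0"
  grip: 1
  grip_force: 35

```text
t: 8.43
tool_pos: [0.4483, -0.0421, 0.0398]
orientation: [0.006, 3.129, -0.018]
force: [-0.4, -2.1, 0.9]
opening: 0.0576
gripper_force: 0.9
```

```bash
python3 go.py .4475 -.0422 .24
```

```text
t 8.43 pos [ 0.4483 -0.0421  0.0398] tool y yaw 89.78 z [ 0.0122 -0.0118 -0.9999] ty [ 0.004  1.    -0.012]
shift [-0.0017 -0.0025 -0.2002]
```

servo_tool:
  plan: "0 0 0 0;0 0 0 0;0 0 0 0;0 0 -0.02 0;0 0 -0.06 0;0 0 -0.1 7;0 0 -0.14 14;0 0 -0.18 21;0 0 -0.22 21;0 0 -0.26 21;0 0 -0.30 21;0 0 -0.34 21"

```text
t: 9.43
tool_pos: [0.4435, -0.038, 0.3808]
orientation: [0.576, 3.075, -0.014]
force: [1.8, 0.6, -1.7]
opening: 0.0571
gripper_force: 34.8
```

servo_tool:
  plan: "0 0 -0.04 0;0 0 -0.08 0;0 0 -0.12 0;0 0 -0.16 0;0 0 -0.2 0;0 0 -0.24 0;0 0 -0.24 0"

```text
t: 10.02
tool_pos: [0.4408, -0.0352, 0.6275]
orientation: [0.574, 3.063, -0.014]
force: [-0.6, -0.5, 0.8]
opening: 0.0573
gripper_force: 34.8
```

```bash
python3 go.py .58 -.167 .65; python3 -c "
from h import *
print(status.read_state()['gripper_force'],status.read_state()['opening'],status.read_state()['force'])"
```

```text
t 10.02 pos [ 0.4408 -0.0352  0.6275] tool y yaw 68.77 z [ 0.0232 -0.0138 -0.9996] ty [ 0.362  0.932 -0.004]
shift [-0.178  -0.0725 -0.0174]
34.834415316581726 0.057256965666852525 [-0.63240247 -0.51848079  0.76862785]
```

```bash
python3 sm.py 6:-.17,-.07,-.01,0 2:-.06,0,-.07,0 1:-.07,0,-.07,0 1:-.07,0,-.07,0 1:-.07,0,-.07,0 1:-.07,0,-.06,0 1:-.07,0,-.06,0 1:-.07,0,-.06,0 1:-.07,0,-.05,0 1:-.07,0,-.05,0 1:-.07,0,-.05,0 1:-.08,0,-.05,0 1:-.08,0,-.04,0 1:-.08,0,-.04,0 1:-.08,0,-.04,0 1:-.08,0,-.03,0 1:-.08,0,-.03,0
```

```text
10.02 [-0.188 -0.103  0.992 -0.012  2.227 -1.396] [ 0.441 -0.035  0.627] tilt 1.55 az -30.7 force [-0.6 -0.5  0.8]
6:-.17,-.07,-.01,0 [-0.358  0.408  0.385 -0.007  2.321 -1.563] [ 0.573 -0.162  0.642] tilt 1.55 az -30.7
2:-.06,0,-.07,0 [-0.362  0.599  0.06  -0.005  2.44  -1.566] [ 0.589 -0.169  0.664] tilt 2.43 az -25.4
1:-.07,0,-.07,0 [-3.660e-01  6.180e-01  2.000e-02 -2.000e-03  2.437e+00 -1.568e+00] [ 0.594 -0.173  0.668] tilt 3.77 az -22.2
1:-.07,0,-.07,0 [-3.700e-01  6.130e-01  2.000e-02  1.000e-03  2.418e+00 -1.570e+00] [ 0.598 -0.177  0.672] tilt 5.18 az -20.7
1:-.07,0,-.07,0 [-0.375  0.606  0.02   0.005  2.4   -1.572] [ 0.601 -0.18   0.677] tilt 6.61 az -19.9
1:-.07,0,-.06,0 [-0.379  0.602  0.02   0.008  2.379 -1.573] [ 0.606 -0.184  0.681] tilt 8.06 az -19.4
1:-.07,0,-.06,0 [-0.383  0.598  0.02   0.012  2.358 -1.575] [ 0.611 -0.188  0.685] tilt 9.53 az -19.0
1:-.07,0,-.06,0 [-0.387  0.592  0.02   0.016  2.338 -1.576] [ 0.615 -0.191  0.69 ] tilt 11.02 az -18.8
1:-.07,0,-.05,0 [-0.391  0.589  0.02   0.019  2.314 -1.578] [ 0.621 -0.195  0.693] tilt 12.52 az -18.7
1:-.07,0,-.05,
[... 182 characters left out ...]
 az -18.5
1:-.08,0,-.05,0 [-0.403  0.579  0.02   0.03   2.244 -1.581] [ 0.639 -0.207  0.706] tilt 17.15 az -18.4
1:-.08,0,-.04,0 [-0.406  0.58   0.02   0.034  2.216 -1.582] [ 0.648 -0.212  0.709] tilt 18.71 az -18.4
1:-.08,0,-.04,0 [-0.41   0.579  0.02   0.037  2.189 -1.583] [ 0.655 -0.217  0.712] tilt 20.30 az -18.4
1:-.08,0,-.04,0 [-0.413  0.578  0.02   0.041  2.162 -1.584] [ 0.663 -0.221  0.716] tilt 21.90 az -18.4
1:-.08,0,-.03,0 [-0.416  0.58   0.02   0.044  2.132 -1.585] [ 0.672 -0.226  0.719] tilt 23.51 az -18.4
1:-.08,0,-.03,0 [-0.419  0.582  0.02   0.048  2.103 -1.586] [ 0.681 -0.231  0.723] tilt 25.14 az -18.4
[[-0.843, 0.357, 0.403], [0.332, 0.934, -0.134], [-0.424, 0.02, -0.905]]
```

```bash
python3 sm.py 6:-.175,-.115,-.01,0 2:-.06,0,-.07,0 1:-.07,0,-.07,0 1:-.07,0,-.07,0 1:-.07,0,-.07,0 1:-.07,0,-.06,0 1:-.07,0,-.06,0 1:-.07,0,-.06,0 1:-.07,0,-.05,0 1:-.07,0,-.05,0 1:-.07,0,-.05,0|cut -c1-140
```

```text
10.02 [-0.188 -0.103  0.992 -0.012  2.227 -1.396] [ 0.441 -0.035  0.627] tilt 1.55 az -30.7 force [-0.6 -0.5  0.8]
6:-.175,-.115,-.01,0 [-0.435  0.42   0.369 -0.004  2.326 -1.638] [ 0.562 -0.205  0.643] tilt 1.55 az -30.7
2:-.06,0,-.07,0 [-4.340e-01  6.100e-01  4.400e-02 -2.000e-03  2.444e+00 -1.636e+00] [ 0.577 -0.212  0.664] tilt 2.55 az -26.6
1:-.07,0,-.07,0 [-4.360e-01  6.190e-01  2.000e-02  1.000e-03  2.434e+00 -1.635e+00] [ 0.582 -0.214  0.668] tilt 3.91 az -24.4
1:-.07,0,-.07,0 [-0.437  0.614  0.02   0.004  2.415 -1.634] [ 0.586 -0.216  0.672] tilt 5.33 az -23.3
1:-.07,0,-.07,0 [-0.438  0.607  0.02   0.007  2.396 -1.633] [ 0.59  -0.218  0.677] tilt 6.77 az -22.7
1:-.07,0,-.06,0 [-0.439  0.603  0.02   0.01   2.375 -1.632] [ 0.596 -0.22   0.68 ] tilt 8.22 az -22.3
1:-.07,0,-.06,0 [-0.44   0.598  0.02   0.013  2.354 -1.631] [ 0.601 -0.223  0.684] tilt 9.70 az -22.0
1:-.07,0,-.06,0 [-0.442  0.593  0.02   0.016  2.334 -1.63 ] [ 0.605 -0.225  0.689] tilt 11.19 az -21.8
1:-.07,0,-.05,0 [-0.443  0.59   0.02   0.019  2.31  -1.629] [ 0.612 -0.228  0.693] tilt 12.70 az -21.7
1:-.07,0,-.05,0 [-0.444  0.586  0.02   0.022  2.287 -1.628] [ 0.618 -0.23   0.697] tilt 14.23 az -21.5
1:-.07,0,-.05,0 [-0.445  0.582  0.02   0.025  2.265 -1.627] [ 0.624 -0.233  0.702] tilt 15.78 az -21.5
[[-0.897, 0.362, 0.253], [0.348, 0.932, -0.099], [-0.272, -0.001, -0.962]]
```

servo_tool:
  plan: "-0.175 -0.115 -0.01 0;-0.175 -0.115 -0.01 0;-0.175 -0.115 -0.01 0;-0.175 -0.115 -0.01 0;-0.175 -0.115 -0.01 0;-0.175 -0.115 -0.01 0"

```text
t: 10.52
tool_pos: [0.5676, -0.2119, 0.624]
orientation: [0.584, 3.085, -0.011]
force: [1.6, 0.1, -4.2]
opening: 0.0568
gripper_force: 34.8
```

servo_tool:
  plan: "-0.02 0 -0.02 0;-0.03 0 -0.03 0;-0.04 0 -0.04 0"

```text
t: 10.77
tool_pos: [0.585, -0.2149, 0.651]
orientation: [0.575, 3.067, -0.016]
force: [-12.1, 4.2, 17.8]
opening: 0.0571
gripper_force: 34.8
```

servo_tool:
  plan: "-0.07 0 -0.07 0"

```text
t: 10.85
tool_pos: [0.5914, -0.2176, 0.651]
orientation: [0.571, 3.048, -0.02]
force: [1.3, 0.2, -3.0]
opening: 0.0568
gripper_force: 34.8
```

servo_tool:
  plan: "-0.07 0 -0.07 0"

```text
t: 10.93
tool_pos: [0.5951, -0.2192, 0.6598]
orientation: [0.564, 3.013, -0.03]
force: [0.0, 0.4, -1.2]
opening: 0.057
gripper_force: 34.8
```

servo_tool:
  plan: "-0.07 0 -0.07 0"

```text
t: 11.02
tool_pos: [0.5975, -0.2203, 0.6686]
orientation: [0.558, 2.981, -0.039]
force: [-0.1, -0.2, -1.2]
opening: 0.0571
gripper_force: 34.8
```

servo_tool:
  plan: "-0.07 0 -0.06 0"

```text
t: 11.1
tool_pos: [0.602, -0.2223, 0.6744]
orientation: [0.552, 2.953, -0.047]
force: [-0.6, 0.1, -0.6]
opening: 0.0567
gripper_force: 34.8
```

servo_tool:
  plan: "-0.07 0 -0.06 0"

```text
t: 11.18
tool_pos: [0.6073, -0.2247, 0.6786]
orientation: [0.548, 2.928, -0.053]
force: [0.7, -1.3, -0.9]
opening: 0.0569
gripper_force: 34.8
```

servo_tool:
  plan: "-0.07 0 -0.06 0"

```text
t: 11.27
tool_pos: [0.6122, -0.2269, 0.6831]
orientation: [0.543, 2.904, -0.059]
force: [0.0, -0.9, -1.6]
opening: 0.0571
gripper_force: 34.8
```

```bash
python3 sm.py 1:-.07,0,-.05,0
```

```text
11.27 [-0.438  0.602  0.023  0.012  2.326 -1.63 ] [ 0.611 -0.227  0.683] tilt 10.94 az -22.6 force [ 0.  -0.9 -1.6]
1:-.07,0,-.05,0 [-0.439  0.601  0.02   0.014  2.304 -1.629] [ 0.618 -0.229  0.686] tilt 12.45 az -22.3
[[-0.911, 0.362, 0.199], [0.352, 0.932, -0.082], [-0.216, -0.004, -0.976]]
```

Model predictions hold. Continuing.

servo_tool:
  plan: "-0.07 0 -0.05 0"

```text
t: 11.35
tool_pos: [0.6187, -0.2298, 0.6867]
orientation: [0.538, 2.878, -0.065]
force: [-1.0, 0.6, -1.3]
opening: 0.057
gripper_force: 34.8
```

servo_tool:
  plan: "-0.07 0 -0.05 0"

```text
t: 11.43
tool_pos: [0.6255, -0.2328, 0.6899]
orientation: [0.534, 2.854, -0.071]
force: [0.2, -0.4, -0.3]
opening: 0.0571
gripper_force: 34.8
```

servo_tool:
  plan: "-0.07 0 -0.05 0"

```text
t: 11.52
tool_pos: [0.6314, -0.2354, 0.6942]
orientation: [0.529, 2.829, -0.076]
force: [0.2, 0.0, -0.9]
opening: 0.0569
gripper_force: 34.8
```

servo_tool:
  plan: "-0.08 0 -0.05 0"

```text
t: 11.6
tool_pos: [0.6381, -0.2383, 0.6988]
orientation: [0.524, 2.802, -0.083]
force: [-0.7, 0.7, -1.6]
opening: 0.0572
gripper_force: 34.8
```

servo_tool:
  plan: "-0.08 0 -0.04 0"

```text
t: 11.68
tool_pos: [0.6469, -0.2419, 0.702]
orientation: [0.518, 2.774, -0.089]
force: [0.1, -0.8, -1.0]
opening: 0.0571
gripper_force: 34.8
```

servo_tool:
  plan: "-0.08 0 -0.04 0"

```text
t: 11.77
tool_pos: [0.6556, -0.2456, 0.7049]
orientation: [0.513, 2.748, -0.095]
force: [0.9, -1.2, -0.5]
opening: 0.0572
gripper_force: 34.8
```

servo_tool:
  plan: "-0.08 0 -0.04 0"

```text
t: 11.85
tool_pos: [0.6635, -0.2489, 0.709]
orientation: [0.508, 2.721, -0.101]
force: [0.1, 0.0, -1.6]
opening: 0.0568
gripper_force: 34.8
```

servo_tool:
  plan: "-0.08 0 -0.03 0"

```text
t: 11.93
tool_pos: [0.673, -0.2528, 0.7127]
orientation: [0.503, 2.692, -0.107]
force: [-0.3, 0.6, -0.5]
opening: 0.0566
gripper_force: 34.8
```

```bash
python3 sm.py 1:-.08,0,-.03,0 1:-.08,0,-.03,0 1:-.08,0,-.03,0 1:-.08,0,-.02,0
```

```text
11.93 [-0.444  0.59   0.023  0.032  2.121 -1.623] [ 0.671 -0.252  0.712] tilt 23.39 az -21.5 force [-0.3  0.6 -0.5]
1:-.08,0,-.03,0 [-0.445  0.593  0.02   0.034  2.093 -1.623] [ 0.681 -0.256  0.716] tilt 25.02 az -21.4
1:-.08,0,-.03,0 [-0.445  0.593  0.02   0.037  2.064 -1.622] [ 0.689 -0.259  0.72 ] tilt 26.68 az -21.4
1:-.08,0,-.03,0 [-0.446  0.591  0.02   0.039  2.036 -1.622] [ 0.697 -0.262  0.726] tilt 28.35 az -21.4
1:-.08,0,-.02,0 [-0.446  0.594  0.02   0.041  2.004 -1.621] [ 0.707 -0.267  0.729] tilt 30.01 az -21.3
[[-0.808, 0.361, 0.466], [0.312, 0.933, -0.182], [-0.5, -0.002, -0.866]]
```

servo_tool:
  plan: "-0.08 0 -0.03 0"

```text
t: 12.02
tool_pos: [0.6826, -0.2567, 0.7159]
orientation: [0.497, 2.665, -0.113]
force: [0.1, -0.4, -1.6]
opening: 0.057
gripper_force: 34.8
```

servo_tool:
  plan: "-0.08 0 -0.03 0"

```text
t: 12.1
tool_pos: [0.6913, -0.2604, 0.72]
orientation: [0.492, 2.637, -0.119]
force: [0.3, 0.2, -0.6]
opening: 0.0571
gripper_force: 34.8
```

servo_tool:
  plan: "-0.08 0 -0.03 0"

```text
t: 12.18
tool_pos: [0.6991, -0.2636, 0.7254]
orientation: [0.487, 2.609, -0.125]
force: [-0.5, 0.2, -1.3]
opening: 0.0571
gripper_force: 34.8
```

servo_tool:
  plan: "-0.08 0 -0.02 0"

```text
t: 12.27
tool_pos: [0.7089, -0.2675, 0.7301]
orientation: [0.481, 2.579, -0.131]
force: [-0.3, -0.4, -1.0]
opening: 0.0569
gripper_force: 34.8
```

```bash
cat >> go.py <<'E'
z=M[:,2];print('tilt',np.degrees(np.arccos(-z[2])).round(2),'az',np.degrees(np.arctan2(z[1],z[0])).round(2),'grip',s['gripper_force'],'force',s['force'].round(1), 'q',s['q'].round(3))
E
python3 sm.py; python3 go.py .43 -.22 .40
```

```text
12.27 [-0.446  0.592  0.023  0.041  2.003 -1.621] [ 0.707 -0.267  0.729] tilt 30.05 az -21.3 force [-0.3 -0.4 -1. ]
[[-0.808, 0.361, 0.466], [0.312, 0.933, -0.182], [-0.501, -0.002, -0.866]]
t 12.27 pos [ 0.7089 -0.2675  0.7301] tool y yaw 68.84 z [ 0.4664 -0.1821 -0.8656] ty [ 0.361  0.933 -0.002]
shift [ 0.4053 -0.0559  0.147 ]
tilt 30.05 az -21.32 grip 34.83466923236847 force [-0.3 -0.4 -1. ] q [-0.446  0.592  0.023  0.041  2.003 -1.621]
```

```bash
python3 go.py .40 -.2085 .30|head -2; python3 sm.py 12:.4817,-.057,.22,0 4:.06,-.0,.018,0 
```

```text
t 12.27 pos [ 0.7089 -0.2675  0.7301] tool y yaw 68.84 z [ 0.4664 -0.1821 -0.8656] ty [ 0.361  0.933 -0.002]
shift [ 0.4832 -0.0558  0.2175]
12.27 [-0.446  0.592  0.023  0.041  2.003 -1.621] [ 0.707 -0.267  0.729] tilt 30.05 az -21.3 force [-0.3 -0.4 -1. ]
12:.4817,-.057,.22,0 [-0.609 -0.545  1.827  0.121  1.349 -1.807] [ 0.487 -0.227  0.421] tilt 30.05 az -21.3
4:.06,-.0,.018,0 [-0.642 -0.696  2.002  0.138  1.329 -1.842] [ 0.447 -0.211  0.376] tilt 30.05 az -21.3
[[-0.808, 0.361, 0.466], [0.312, 0.933, -0.182], [-0.501, -0.002, -0.866]]
```

```bash
python3 go.py .4495 -.2275 .2084|head -2; python3 sm.py 12:.472,-.055,.324,0 6:.1,-.012,.07,0 
```

```text
t 12.27 pos [ 0.7089 -0.2675  0.7301] tool y yaw 68.84 z [ 0.4664 -0.1821 -0.8656] ty [ 0.361  0.933 -0.002]
shift [ 0.4832 -0.0555  0.3234]
12.27 [-0.446  0.592  0.023  0.041  2.003 -1.621] [ 0.707 -0.267  0.729] tilt 30.05 az -21.3 force [-0.3 -0.4 -1. ]
12:.472,-.055,.324,0 [-0.569 -0.402  1.798  0.104  1.231 -1.779] [ 0.54  -0.243  0.382] tilt 30.05 az -21.3
6:.1,-.012,.07,0 [-0.63  -0.553  2.102  0.145  1.087 -1.866] [ 0.487 -0.236  0.271] tilt 30.05 az -21.3
[[-0.808, 0.361, 0.466], [0.312, 0.933, -0.182], [-0.501, -0.002, -0.866]]
```

servo_tool:
  plan: "0.472 -0.055 0.324 0;0.472 -0.055 0.324 0;0.472 -0.055 0.324 0;0.472 -0.055 0.324 0;0.472 -0.055 0.324 0;0.472 -0.055 0.324 0;0.472 -0.055 0.324 0;0.472 -0.055 0.324 0;0.472 -0.055 0.324 0;0.472 -0.055 0.324 0;0.472 -0.055 0.324 0;0.472 -0.055 0.324 0"

```text
t: 13.27
tool_pos: [0.5391, -0.2429, 0.3805]
orientation: [0.482, 2.581, -0.131]
force: [-0.4, -0.8, -1.2]
opening: 0.057
gripper_force: 34.8
```

```bash
python3 go.py .4495 -.2275 .2084
```

```text
t 13.27 pos [ 0.5391 -0.2429  0.3805] tool y yaw 68.83 z [ 0.4645 -0.1815 -0.8668] ty [ 0.361  0.933 -0.002]
shift [ 0.1631 -0.0177  0.1048]
tilt 29.92 az -21.35 grip 34.83501613140106 force [-0.4 -0.8 -1.2] q [-0.57  -0.407  1.805  0.104  1.231 -1.78 ]
```

servo_tool:
  plan: "0.163 -0.018 0.105 0;0.163 -0.018 0.105 0;0.163 -0.018 0.105 0;0.163 -0.018 0.105 0;0.163 -0.018 0.105 0;0.163 -0.018 0.105 0;0.163 -0.018 0.105 0;0.163 -0.018 0.105 0;0.163 -0.018 0.105 0;0.163 -0.018 0.105 0;0.163 -0.018 0.105 0;0.163 -0.018 0.105 0"

```text
t: 14.27
tool_pos: [0.4511, -0.2283, 0.2117]
orientation: [0.481, 2.581, -0.131]
force: [0.3, -0.2, -1.4]
opening: 0.0572
gripper_force: 34.8
```

```bash
python3 go.py .4803 -.2393 .1513; python3 - <<'E'
from h import *
import pickle
c=cam("wrist"); d=cam("top"); e=cam("scene"); pickle.dump((c,d,e),open("w5.pkl","wb"))
m=np.array([.5055,-.249,.1045]); u,v=proj(c,m)[0]; print(u,v)
uu,vv=map(int,proj(d,m+.06*ax)[0]); a,b=map(int,proj(e,m+.06*ax)[0])
L=cv2.resize(c[0],(480,360)); 
r=cv2.resize(d[0][vv-30:vv+30,uu-30:uu+30],(300,300),interpolation=cv2.INTER_CUBIC); t=cv2.resize(e[0][b-30:b+30,a-30:a+30],(300,300),interpolation=cv2.INTER_CUBIC)
o=np.zeros((600,780,3),np.uint8); o[:360,:480]=L;o[:300,480:]=r;o[300:,480:]=t
cv2.imwrite("pics/m5.png",o)
E
```

```text
t 14.27 pos [ 0.4511 -0.2283  0.2117] tool y yaw 68.86 z [ 0.4649 -0.1817 -0.8665] ty [ 0.361  0.933 -0.002]
shift [0.0031 0.0004 0.0679]
tilt 29.94 az -21.35 grip 34.83464956283569 force [ 0.3 -0.2 -1.4] q [-0.678 -0.659  2.277  0.176  1.029 -1.933]
317.00982605445273 237.63490512153143
```

View pics/m5.png

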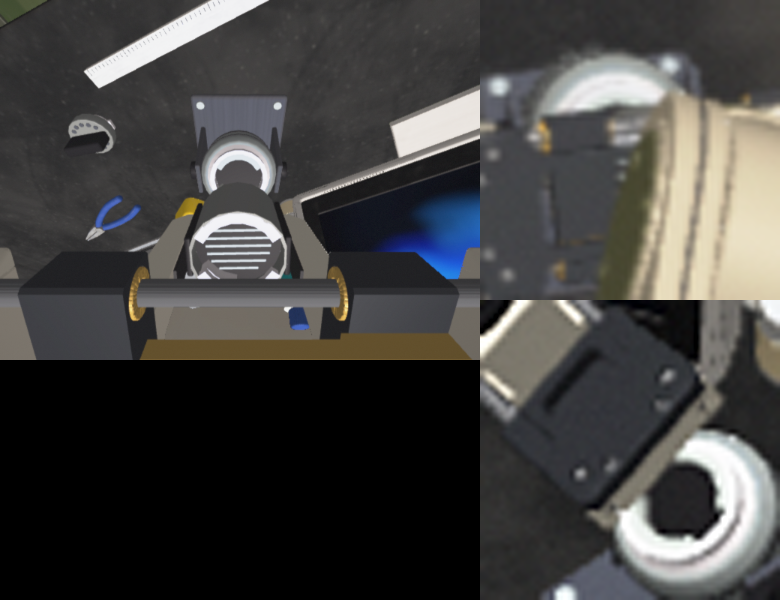

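The picture shows the stage held square between the pads (full-frame mouth at about (317,331)) and straight in line with the collar (about (319,224)). The lower arc of the lip is hidden by the stage. I'll measure both circles numerically.

```bash
cat > circ.py <<'E'
from h import *
import pickle
def edges(c,o,X,Y,rr,angs,sign):
    g=cv2.GaussianBlur(cv2.cvtColor(c[0],cv2.COLOR_BGR2GRAY),(3,3),0).astype(np.float32); out=[]
    for a in angs:
        r=np.arange(rr[0],rr[1],.0001); P=o+np.outer(r*np.cos(a),X)+np.outer(r*np.sin(a),Y)
        p=proj(c,P).astype(np.float32); v=cv2.remap(g,p[:,0:1].copy(),p[:,1:2].copy(),cv2.INTER_LINEAR)[:,0]
        d=np.gradient(v)*sign; k=d.argmax(); out.append((a,r[k],d[k]))
    return np.array(out)
def fitc(E,rad=None):
    from scipy.optimize import least_squares
    x=E[:,1]*np.cos(E[:,0]);y=E[:,1]*np.sin(E[:,0])
    f=(lambda p:np.hypot(x-p[0],y-p[1])-(rad or p[2]))
    s=least_squares(f,[0,0] if rad else [0,0,E[:,1].mean()],loss='soft_l1',f_scale=.0004); return (s.x*1000).round(2),(np.median(np.abs(f(s.x)))*1000).round(2)
E
python3 - <<'E'
from circ import *
c,_,_=pickle.load(open("w5.pkl","rb"))
s=status.read_state();M=R.from_rotvec(s['orientation']).as_matrix();X,Y,Z=-M[:,0],M[:,1],-M[:,2]
d=np.pi/180
st=s['tool_pos']+.0215*Z
E=edges(c,st,X,Y,(.022,.031),np.arange(120,241,5)*d,-1); print("stage outer",fitc(E,.027),fitc(E)); print(np.c_[E[:,0]/d,E[:,1]*1000,E[:,2]].round(1)[::4].tolist())
m=np.array([.5055,-.249,.1045])
for z in (0,):
  E=edges(c,m,sx,hy,(.016,.024),np.arange(120,241,5)*d,1); print("lip",fitc(E,.02)); print(np.c_[E[:,0]/d,E[:,1]*1000,E[:,2]].round(1).tolist())
# same on earlier views
for n in ("w2","w3"):
  k=pickle.load(open(n+".pkl","rb")); an=np.r_[np.arange(-55,56,5),np.arange(125,236,5)]*d
  E=edges(k,m,sx,hy,(.016,.024),an,1); print(n,"lip",fitc(E,.02),fitc(E))
k=pickle.load(open("w1.pkl","rb"));E=edges(k,np.array([.4475,-.0422,.0605]),np.array([1.,0,0]),np.array([0,1.,0]),(.022,.031),np.arange(-60,60,5)*d,-1); print("stage w1",fitc(E,.027),fitc(E))
E
```

```text
stage outer (array([0.57, 0.64]), np.float64(0.14)) (array([ 0.61,  0.64, 27.03]), np.float64(0.13))
[[120.0, 27.6, 16.2], [140.0, 27.1, 12.7], [160.0, 26.9, 12.1], [180.0, 26.7, 11.6], [200.0, 26.5, 11.7], [220.0, 26.5, 10.3], [240.0, 26.3, 14.6]]
lip (array([0.32, 0.66]), np.float64(0.13))
[[120.0, 20.2, 7.5], [125.0, 20.4, 8.6], [130.0, 20.3, 8.1], [135.0, 20.4, 7.9], [140.0, 19.9, 8.0], [145.0, 20.0, 7.9], [150.0, 20.1, 8.0], [155.0, 20.2, 8.1], [160.0, 19.9, 7.9], [165.0, 19.7, 8.2], [170.0, 20.0, 7.3], [175.0, 19.6, 7.3], [180.0, 19.6, 7.4], [185.0, 19.8, 7.3], [190.0, 19.8, 7.8], [195.0, 19.2, 7.3], [200.0, 19.5, 8.1], [205.0, 19.3, 8.5], [210.0, 19.7, 7.9], [215.0, 19.3, 8.1], [220.0, 19.4, 8.1], [225.0, 19.3, 8.2], [230.0, 19.3, 8.0], [235.0, 19.2, 8.3], [240.0, 19.1, 7.9]]
w2 lip (array([0.3 , 0.98]), np.float64(0.57)) (array([ 0.56,  0.27, 19.14]), np.float64(0.47))
w3 lip (array([0.19, 0.99]), np.float64(0.38)) (array([ 0.33,  0.78, 19.56]), np.float64(0.19))
stage w1 (array([-0.28,  0.57]), np.float64(0.18)) (array([-1.000e-02,  5.500e-01,  2.676e+01]), np.float64(0.18))
```

servo_tool:
  plan: "0.0033 0.0004 0.03 0;0.0033 0.0004 0.05 0;0.0033 0.0004 0.06 0;0.0033 0.0004 0.06 0;0.0033 0.0004 0.06 0"

```text
t: 14.83
tool_pos: [0.4753, -0.2371, 0.1559]
orientation: [0.482, 2.584, -0.129]
force: [0.1, -0.2, -1.4]
opening: 0.0568
gripper_force: 34.8
```

```bash
python3 sm.py; python3 go.py .4922 -.2439 .1292;sleep 0; python3 - <<'E'
from circ import *
c=cam("wrist"); s=status.read_state();M=R.from_rotvec(s['orientation']).as_matrix();X,Y,Z=-M[:,0],M[:,1],-M[:,2]
d=np.pi/180
E=edges(c,s['tool_pos']+.0215*Z,X,Y,(.022,.031),np.arange(120,241,5)*d,-1); print("stage",fitc(E,.027))
m=np.array([.5055,-.249,.1045]);E=edges(c,m,sx,hy,(.016,.024),np.arange(150,211,5)*d,1); print("lip",fitc(E,.02))
print(s['tool_pos'],((s['tool_pos']-m)@np.c_[sx,hy,ax]).round(4))
E
```

```text
14.83 [-0.654 -0.504  2.282  0.182  0.87  -1.938] [ 0.474 -0.236  0.155] tilt 29.75 az -21.2 force [ 0.1 -0.2 -1.4]
[[-0.81, 0.361, 0.462], [0.313, 0.933, -0.18], [-0.496, -0.001, -0.868]]
t 14.83 pos [ 0.4753 -0.2371  0.1559] tool y yaw 68.86 z [ 0.4624 -0.1798 -0.8682] ty [ 0.361  0.933 -0.001]
shift [-0.0026 -0.0002  0.0322]
tilt 29.75 az -21.25 grip 34.834749698638916 force [ 0.1 -0.2 -1.4] q [-0.654 -0.504  2.282  0.182  0.87  -1.938]
stage (array([-1.95,  0.99]), np.float64(0.17))
lip (array([-0.73,  0.89]), np.float64(0.32))
[ 0.47565728 -0.2374585   0.15703697] [-0.0014  0.0001  0.0615]
```

servo_tool:
  plan: "0 0 0 0;0 0 0 0;0 0 0 0"

```text
t: 15.13
tool_pos: [0.476, -0.2379, 0.1579]
orientation: [0.481, 2.58, -0.132]
force: [0.1, 0.5, -1.4]
opening: 0.0571
gripper_force: 34.8
```

```bash
cat > meas.py <<'E'
from circ import *
s=status.read_state();c=cam("wrist");M=R.from_rotvec(s['orientation']).as_matrix();X,Y,Z=-M[:,0],M[:,1],-M[:,2]
d=np.pi/180
E=edges(c,s['tool_pos']+.0215*Z,X,Y,(.022,.031),np.arange(120,241,5)*d,-1); print("stage",fitc(E,.027))
m=np.array([.5055,-.249,.1045]);E=edges(c,m,sx,hy,(.016,.024),np.arange(145,216,5)*d,1); print("lip",fitc(E,.02))
print(s['tool_pos'],s['dq'].round(3),((s['tool_pos']-m)@np.c_[sx,hy,ax]).round(4))
E
python3 meas.py; python3 go.py .4922 -.2439 .1292
```

```text
stage (array([-0.79,  0.68]), np.float64(0.13))
lip (array([0.2 , 0.69]), np.float64(0.1))
[ 0.47598922 -0.23785293  0.15791709] [-0.     0.005  0.003 -0.002 -0.002 -0.001] [-0.0006 -0.0002  0.062 ]
t 15.18 pos [ 0.4759 -0.2378  0.1577] tool y yaw 68.83 z [ 0.4648 -0.1819 -0.8665] ty [ 0.361  0.933 -0.002]
shift [-0.0009  0.0002  0.0334]
tilt 29.94 az -21.37 grip 34.8347944021225 force [ 0.8  0.  -1. ] q [-0.654 -0.507  2.281  0.182  0.87  -1.938]
```

servo_tool:
  plan: "-0.0012 0.0002 0.01 0;-0.0012 0.0002 0.016 0;-0.0012 0.0002 0.02 0;-0.0012 0.0002 0.023 0;-0.0012 0.0002 0.026 0;-0.0012 0.0002 0.026 0;-0.0012 0.0002 0.026 0"

```text
t: 15.77
tool_pos: [0.4889, -0.2425, 0.1348]
orientation: [0.482, 2.582, -0.131]
force: [0.7, -0.7, -0.5]
opening: 0.0568
gripper_force: 34.9
```

```bash
python3 meas.py; python3 go.py .4922 -.2439 .1292
```

```text
stage (array([-0.66,  0.84]), np.float64(0.13))
lip (array([ 2.84, -2.47]), np.float64(1.18))
[ 0.48887214 -0.24248479  0.13481652] [-0.001 -0.006  0.003 -0.     0.005 -0.002] [-0.0003  0.0001  0.0352]
t 15.82 pos [ 0.4889 -0.2425  0.1349] tool y yaw 68.84 z [ 0.464  -0.1812 -0.8671] ty [ 0.361  0.933 -0.002]
shift [-0.0003 -0.0001  0.0068]
tilt 29.87 az -21.33 grip 34.89497244358063 force [-0.5  0.2 -1.4] q [-0.643 -0.424  2.268  0.186  0.801 -1.941]
```

servo_tool:
  plan: "-0.0003 0 0.003 0;-0.0003 0 0.005 0;-0.0003 0 0.006 0;-0.0003 0 0.007 0;-0.0003 0 0.008 0;-0.0003 0 0.008 0;-0.0003 0 0.008 0"

```text
t: 16.4
tool_pos: [0.4928, -0.2439, 0.1294]
orientation: [0.48, 2.582, -0.131]
force: [-21.3, 10.4, 20.5]
opening: 0.0568
gripper_force: 35.0
```

```bash
python3 meas.py; python3 go.py .4922 -.2439 .1292
```

```text
stage (array([-1.29,  0.92]), np.float64(0.1))
lip (array([1.14, 2.08]), np.float64(2.27))
[ 0.49281809 -0.24388722  0.12942372] [ 0.    -0.003  0.001 -0.    -0.001 -0.   ] [0.0006 0.0002 0.0284]
t 16.45 pos [ 0.4928 -0.2439  0.1294] tool y yaw 68.9 z [ 0.4639 -0.1809 -0.8672] ty [ 0.36   0.933 -0.002]
shift [ 0.0006 -0.0002 -0.0001]
tilt 29.86 az -21.3 grip 35.00950813293457 force [-21.1  10.1  21.8] q [-0.64  -0.4    2.262  0.188  0.783 -1.942]
```

servo_tool:
  plan: "0.0006 0 -0.0004 6;0.0006 0 -0.0004 12;0.0006 0 -0.0004 18;0.0006 0 -0.0004 24;0.0006 0 -0.0004 30;0.0006 0 -0.0004 36;0.0006 0 -0.0004 42;0.0006 0 -0.0004 48;0.0006 0 -0.0004 54;0.0006 0 -0.0004 60;0.0006 0 -0.0004 65;0.0006 0 -0.0004 65"

```text
t: 17.45
tool_pos: [0.4927, -0.2443, 0.1295]
orientation: [1.81, 1.926, 0.263]
force: [-5.4, 0.7, 8.9]
opening: 0.0569
gripper_force: 35.0
```

```bash
cat > tw.py <<'E'
from h import *
s=status.read_state();M=R.from_rotvec(s['orientation']).as_matrix();y=M[:,1]
m=np.array([.5055,-.249,.1045])
print('t',round(s['t'],2),'tool y angle in plane rel hy (deg, about ax)',np.degrees(np.arctan2(-(y@sx),y@hy)).round(2),'pos sx,hy,ax mm',(((s['tool_pos']-m)@np.c_[sx,hy,ax])*1e3).round(2),'F',(s['force']@np.c_[sx,hy,ax]).round(1),'T',(s['wrist_torque']@np.c_[sx,hy,ax]).round(2),'grip',s['gripper_force'],'open',s['opening'],'tilt',(M[:,2]@np.c_[sx,hy,ax]).round(3),'q',s['q'].round(3))
E
python3 tw.py
```

```text
t 17.45 tool y angle in plane rel hy (deg, about ax) -65.39 pos sx,hy,ax mm [ 0.71 -0.15 28.44] F [-0.2 -1.2 10.4] T [-0.38  0.35  0.04] grip 34.98858153820038 open 0.05686702590030117 tilt [-0.    -0.003 -1.   ] q [-0.64  -0.402  2.263  0.188  0.781 -0.802]
```

servo_tool:
  plan: "0 0 0 4;0 0 0 7;0 0 0 9;0 0 0 10;0 0 0 11;0 0 0 11"

```text
t: 17.95
tool_pos: [0.4921, -0.2454, 0.1294]
orientation: [1.992, 1.758, 0.322]
force: [-11.8, -3.1, 8.7]
opening: 0.0568
gripper_force: 35.0
```

```bash
python3 tw.py
```

```text
t 17.95 tool y angle in plane rel hy (deg, about ax) -76.07 pos sx,hy,ax mm [ 0.43 -1.41 28.45] F [-4.2 -7.1 12.5] T [-1.67  0.78  0.42] grip 35.017329454422 open 0.056797717350544716 tilt [-0.001 -0.006 -1.   ] q [-0.641 -0.402  2.263  0.186  0.781 -0.615]
```

servo_tool:
  plan: "0 0 0 1;0 0 0 1.5;0 0 0 2;0 0 0 2"

```text
t: 18.28
tool_pos: [0.4918, -0.2457, 0.1292]
orientation: [2.024, 1.726, 0.332]
force: [-14.2, -6.0, 9.5]
opening: 0.0565
gripper_force: 35.0
```

```bash
python3 tw.py
```

```text
t 18.28 tool y angle in plane rel hy (deg, about ax) -78.01 pos sx,hy,ax mm [ 0.24 -1.85 28.41] F [ -4.8 -10.7  13.8] T [-2.1   0.94  0.6 ] grip 35.044119358062744 open 0.056543417093639484 tilt [-0.001 -0.006 -1.   ] q [-0.642 -0.402  2.263  0.185  0.781 -0.581]
```

servo_tool:
  plan: "0 0 0 -0.5;0 0 0 -0.7;0 0 0 -0.7"

```text
t: 18.53
tool_pos: [0.4918, -0.2458, 0.1293]
orientation: [2.013, 1.737, 0.328]
force: [-13.2, -6.7, 8.5]
opening: 0.0569
gripper_force: 35.0
```

servo_tool:
  plan: "0 0 0 0;0 0 0 0;0 0 0 0;0 0 0 0;0 0 0 0;0 0 0 0"
  grip: -1

```text
t: 19.03
tool_pos: [0.4921, -0.2434, 0.1278]
orientation: [2.015, 1.739, 0.332]
force: [0.2, -0.9, -0.8]
opening: 0.0909
gripper_force: 0.0
```

servo_tool:
  plan: "0 0 -0.02 0;0 0 -0.05 0;0 0 -0.09 0;0 0 -0.12 0;0 0 -0.14 0;0 0 -0.14 0;0 0 -0.14 0;0 0 -0.14 0"

```text
t: 19.7
tool_pos: [0.4271, -0.2182, 0.2482]
orientation: [2.016, 1.739, 0.332]
force: [0.4, 0.3, -1.4]
opening: 0.0926
gripper_force: 0.0
```

```bash
python3 tw.py; python3 - <<'E'
from circ import *
s=status.read_state();c=cam("wrist"); pickle.dump(c,open("w6.pkl","wb"))
m=np.array([.5055,-.249,.1045])+.05*ax   # stage mouth
im=rectp(c,m); e=cam("scene"); u,v=map(int,proj(e,m)[0]); print(u,v,proj(c,m))
cv2.imwrite("pics/m6.png",np.hstack([im,cv2.resize(e[0][v-35:v+35,u-35:u+35],(400,400),interpolation=cv2.INTER_CUBIC)]))
E
```

```text
t 19.7 tool y angle in plane rel hy (deg, about ax) -77.4 pos sx,hy,ax mm [ -1.09   0.64 166.59] F [-0.4  0.4 -1.4] T [-0.1   0.33  0.04] grip 0.0 open 0.09263332528642397 tilt [-0.003 -0.003 -1.   ] q [-0.702 -0.774  2.274  0.177  1.15  -0.586]
346 246 [[318.04617927 246.26413526]]
```

View pics/m6.png

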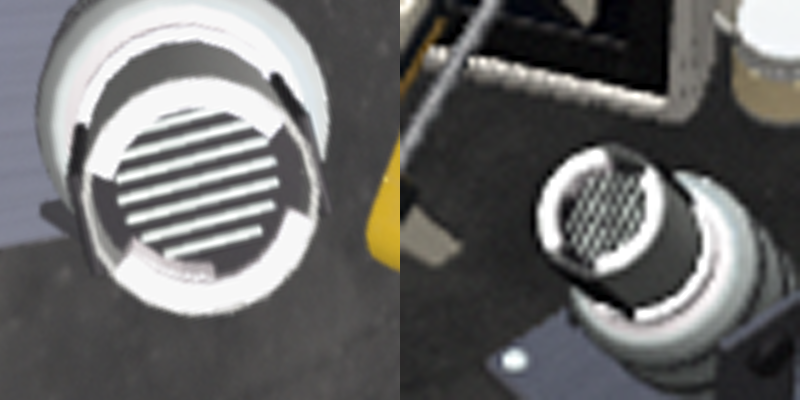

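The stage is seated and turned: its shoulder sits on the collar and its slots and bars lie at about 14–15° in the socket plane, a turn of roughly 76°. Next I'll plan the un-tilt at the inner reach limit.

```bash
cat > plan.py <<'E'
from sim import *
from plant import status
def push(q,dw,n=1,turn=0):
    M=fk(q,KP)[1].as_matrix(); sh=(M.T@np.array(dw)).round(3); q=run(q,[(*sh,turn)]*n,'B',.6); print(n,(sh+0.),*show(q)); return q
E
python3 - <<'E'
from circ import *
c=pickle.load(open("w6.pkl","rb"));d=np.pi/180;m=np.array([.5055,-.249,.1045])+.05*ax
E=edges(c,m,sx,hy,(.022,.031),np.r_[np.arange(40,160,5),np.arange(220,340,5)]*d,-1);print("stage mouth",fitc(E,.027),fitc(E))
E
python3 - <<'E'
from plan import *
s=status.read_state();q=s['q'].copy();print(show(q))
x=s['tool_pos']
q=push(q,np.array([.43,-.12,.26])-x,8)
q=push(q,[-.03,.0115,0],3)
for i in range(17): q=push(q,[-.075,.029,0.0])
E
```

```text
stage mouth (array([0.15, 0.83]), np.float64(0.2)) (array([ 0.11,  0.83, 26.77]), np.float64(0.13))
(array([-0.701, -0.772,  2.275,  0.177,  1.151, -0.586]), array([ 0.425, -0.217,  0.247]), 'tilt 29.68 az -21.2')
8 [ 0.095 -0.001 -0.027] [-0.395 -0.89   2.311  0.013  1.205 -0.249] [ 0.431 -0.12   0.259] tilt 29.52 az -21.3
3 [ 0.006 -0.027 -0.016] [-0.373 -0.89   2.302 -0.004  1.236 -0.224] [ 0.425 -0.113  0.261] tilt 28.30 az -21.8
1 [ 0.015 -0.069 -0.038] [-0.339 -0.89   2.291 -0.027  1.276 -0.187] [ 0.418 -0.103  0.263] tilt 26.71 az -22.7
1 [ 0.015 -0.07  -0.036] [-0.299 -0.89   2.279 -0.052  1.317 -0.145] [ 0.409 -0.091  0.265] tilt 25.14 az -23.9
1 [ 0.015 -0.071 -0.034] [-0.252 -0.89   2.268 -0.078  1.359 -0.097] [ 0.401 -0.078  0.267] tilt 23.63 az -25.4
1 [ 0.015 -0.072 -0.032] [-0.197 -0.89   2.256 -0.106  1.403 -0.042] [ 0.391 -0.063  0.27 ] tilt 22.18 az -27.3
1 [ 0.015 -0.073 -0.03 ] [-0.133 -0.89   2.246 -0.135  1.448  0.021] [ 0.381 -0.047  0.273] tilt 20.84 az -29.6
1 [ 0.015 -0.074 -0.028] [-0.058 -0.89   2.236 -0.164  1.495  0.093] [ 0.369 -0.028  0.276] tilt 19.63
[... 511 characters left out ...]
0.605] [0.274 0.091 0.29 ] tilt 16.89 az -50.1
1 [ 0.013 -0.077 -0.02 ] [ 0.633 -0.89   2.197 -0.305  1.817  0.735] [0.245 0.115 0.292] tilt 16.96 az -52.6
1 [ 0.013 -0.077 -0.02 ] [ 0.772 -0.89   2.195 -0.309  1.867  0.867] [0.214 0.136 0.293] tilt 17.07 az -54.1
1 [ 0.013 -0.077 -0.02 ] [ 0.911 -0.89   2.194 -0.304  1.913  1.001] [0.181 0.154 0.294] tilt 17.15 az -54.8
1 [ 0.013 -0.077 -0.02 ] [ 1.051 -0.89   2.194 -0.292  1.953  1.139] [0.146 0.168 0.294] tilt 17.15 az -54.9
1 [ 0.013 -0.077 -0.02 ] [ 1.19  -0.874  2.186 -0.272  1.982  1.282] [0.112 0.182 0.294] tilt 17.13 az -54.9
1 [ 0.013 -0.077 -0.02 ] [ 1.33  -0.839  2.168 -0.246  2.     1.43 ] [0.076 0.196 0.294] tilt 17.11 az -54.9
```

```bash
cat > unt.py <<'E'
from plan import *
import sys
s=status.read_state();q=s['q'].copy();print(show(q))
qd=float(sys.argv[1]);k=float(sys.argv[2])
if len(sys.argv)>4:
    x=s['tool_pos']; q=push(q,np.array(eval(sys.argv[4]))-x,8)
for i in range(int(sys.argv[3])):
    a=q[0]; dw=-.08*np.array([np.cos(a),np.sin(a),0])+k*(qd-a)*np.array([-np.sin(a),np.cos(a),0]); q=push(q,dw)
print(fk(q,KP)[1].as_matrix()[:,2].round(4))
E
python3 unt.py -.38 .3 19 "[.43,-.12,.26]"
```

```text
(array([-0.701, -0.772,  2.275,  0.177,  1.151, -0.586]), array([ 0.425, -0.217,  0.247]), 'tilt 29.68 az -21.2')
8 [ 0.095 -0.001 -0.027] [-0.395 -0.89   2.311  0.013  1.205 -0.249] [ 0.431 -0.12   0.259] tilt 29.52 az -21.3
1 [ 0.022 -0.066 -0.039] [-0.349 -0.89   2.3   -0.018  1.244 -0.199] [ 0.425 -0.106  0.261] tilt 27.96 az -22.1
1 [ 0.005 -0.071 -0.037] [-0.334 -0.89   2.289 -0.032  1.284 -0.181] [ 0.416 -0.101  0.262] tilt 26.35 az -23.0
1 [-0.001 -0.073 -0.035] [-0.329 -0.89   2.277 -0.04   1.325 -0.174] [ 0.406 -0.099  0.265] tilt 24.73 az -24.2
1 [-0.003 -0.075 -0.033] [-0.327 -0.89   2.265 -0.047  1.366 -0.172] [ 0.396 -0.097  0.268] tilt 23.11 az -25.4
1 [-0.004 -0.076 -0.03 ] [-0.328 -0.89   2.253 -0.052  1.407 -0.173] [ 0.385 -0.096  0.27 ] tilt 21.49 az -26.9
1 [-0.003 -0.076 -0.028] [-0.327 -0.89   2.241 -0.059  1.449 -0.171] [ 0.375 -0.095  0.274] tilt 19.88 az -28.6
1 [-0.004 -0.077 -0.026] [-0.328 -0.89   2.228 -0.064  1.491 -0.173] [ 0.364 -0.094  0.277] tilt 18.28 az -30.5
1 [-0.003 -0.078 -0.024] [-0.327 -0.89   2.215 -0.07   1.534 -0.172] [ 0.353 -0.092  0.282
[... 574 characters left out ...]
 -55.0
1 [-0.003 -0.081 -0.009] [-0.328 -0.89   2.136 -0.107  1.788 -0.184] [ 0.283 -0.081  0.314] tilt 8.51 az -63.4
1 [-0.003 -0.081 -0.007] [-0.329 -0.89   2.122 -0.113  1.831 -0.187] [ 0.271 -0.079  0.32 ] tilt 7.66 az -73.8
1 [-0.003 -0.081 -0.004] [-0.329 -0.89   2.109 -0.12   1.873 -0.191] [ 0.26  -0.077  0.327] tilt 7.11 az -86.2
1 [-0.003 -0.081 -0.002] [-0.33  -0.89   2.094 -0.127  1.915 -0.195] [ 0.247 -0.075  0.335] tilt 6.93 az -99.8
1 [-0.003 -0.081  0.   ] [-0.331 -0.89   2.08  -0.134  1.958 -0.201] [ 0.235 -0.073  0.343] tilt 7.13 az -113.1
1 [-0.003 -0.081  0.003] [-0.332 -0.89   2.065 -0.142  2.    -0.207] [ 0.223 -0.071  0.351] tilt 7.68 az -125.1
[-0.0768 -0.1095 -0.991 ]
```

```bash
for a in -.56 -.6; do python3 unt.py $a .3 18 "[.43,-.16,.25]" | awk 'NR<6||NR>14' ; done; python3 unt.py -.58 .3 18 "[.44,-.16,.22]"
```

```text
(array([-0.701, -0.772,  2.275,  0.177,  1.151, -0.586]), array([ 0.425, -0.217,  0.247]), 'tilt 29.68 az -21.2')
8 [ 0.057 -0.002 -0.011] [-0.53  -0.863  2.317  0.086  1.176 -0.395] [ 0.428 -0.159  0.249] tilt 29.68 az -21.2
1 [ 0.019 -0.067 -0.04 ] [-0.522 -0.89   2.322  0.076  1.222 -0.383] [ 0.416 -0.151  0.25 ] tilt 28.29 az -21.3
1 [ 0.017 -0.069 -0.038] [-0.513 -0.89   2.311  0.064  1.26  -0.37 ] [ 0.408 -0.146  0.251] tilt 26.64 az -21.5
1 [ 0.013 -0.071 -0.036] [-0.511 -0.89   2.3    0.057  1.3   -0.366] [ 0.399 -0.142  0.252] tilt 24.96 az -21.8
1 [ 0.013 -0.079 -0.013] [-5.090e-01 -8.900e-01  2.185e+00 -1.000e-03  1.709e+00 -3.570e-01] [ 0.296 -0.107  0.287] tilt 7.88 az -29.7
1 [ 0.013 -0.08  -0.011] [-0.51  -0.89   2.173 -0.007  1.751 -0.359] [ 0.285 -0.104  0.292] tilt 6.21 az -32.8
1 [ 0.014 -0.08  -0.009] [-0.509 -0.89   2.16  -0.013  1.792 -0.359] [ 0.274 -0.099  0.298] tilt 4.58 az -38.2
1 [ 0.013 -0.08  -0.006] [-0.51  -0.89   2.148 -0.019  1.834 -0.362] [ 0.263 -0.096  0.304] tilt 3.03 az -49.3
1 [ 0.014 -0.08  -0.004] [-0.509 -0.89   2.136 -0.025  1.875 -0.363] [
[... 2996 characters left out ...]
z -24.8
1 [ 0.015 -0.079 -0.014] [-0.53  -0.89   2.293  0.011  1.593 -0.378] [ 0.304 -0.114  0.227] tilt 8.34 az -26.0
1 [ 0.015 -0.079 -0.012] [-0.53  -0.89   2.287  0.006  1.629 -0.379] [ 0.294 -0.111  0.229] tilt 6.61 az -27.6
1 [ 0.016 -0.079 -0.009] [-0.529 -0.89   2.282 -0.     1.664 -0.378] [ 0.284 -0.107  0.231] tilt 4.89 az -30.5
1 [ 0.015 -0.08  -0.007] [-0.529 -0.89   2.276 -0.006  1.7   -0.379] [ 0.273 -0.103  0.233] tilt 3.20 az -36.5
1 [ 0.015 -0.08  -0.004] [-0.53  -0.89   2.271 -0.012  1.734 -0.381] [ 0.263 -0.1    0.235] tilt 1.62 az -54.6
1 [ 0.016 -0.08  -0.002] [-0.529 -0.89   2.267 -0.018  1.769 -0.381] [ 0.253 -0.096  0.238] tilt 1.02 az -133.3
[-0.0122 -0.0129 -0.9998]
```

servo_tool:
  plan: "0.03 0 -0.005 0;0.057 -0.002 -0.011 0;0.057 -0.002 -0.011 0;0.057 -0.002 -0.011 0;0.057 -0.002 -0.011 0"

```text
t: 20.22
tool_pos: [0.4302, -0.1602, 0.2505]
orientation: [2.015, 1.741, 0.331]
force: [0.3, 0.2, 1.1]
opening: 0.0929
gripper_force: 0.0
```

servo_tool:
  plan: "0.001 -0.006 -0.004 0;0.001 -0.011 -0.007 0;0.002 -0.015 -0.009 0;0.002 -0.018 -0.011 0"

```text
t: 20.55
tool_pos: [0.4204, -0.1593, 0.2522]
orientation: [2.024, 1.744, 0.325]
force: [-0.0, -0.0, 0.2]
opening: 0.093
gripper_force: 0.0
```

servo_tool:
  plan: "0.012 -0.07 -0.04 0"

```text
t: 20.63
tool_pos: [0.4112, -0.1571, 0.2529]
orientation: [2.045, 1.762, 0.309]
force: [0.6, -0.5, -0.6]
opening: 0.0929
gripper_force: 0.0
```

servo_tool:
  plan: "0.014 -0.07 -0.039 0"

```text
t: 20.72
tool_pos: [0.4015, -0.154, 0.2556]
orientation: [2.067, 1.781, 0.291]
force: [-0.4, 0.2, 0.3]
opening: 0.0931
gripper_force: 0.0
```

servo_tool:
  plan: "0.015 -0.071 -0.036 0"

```text
t: 20.8
tool_pos: [0.3921, -0.1506, 0.2584]
orientation: [2.088, 1.799, 0.273]
force: [0.2, -0.5, -1.0]
opening: 0.0925
gripper_force: 0.0
```

```bash
python3 unt.py -.6 .3 6
```

```text
(array([-0.55 , -0.891,  2.287,  0.072,  1.331, -0.403]), array([ 0.391, -0.15 ,  0.258]), 'tilt 24.12 az -21.6')
1 [ 0.016 -0.073 -0.033] [-0.549 -0.89   2.275  0.066  1.371 -0.401] [ 0.381 -0.146  0.26 ] tilt 22.41 az -21.7
1 [ 0.016 -0.074 -0.031] [-0.549 -0.89   2.263  0.06   1.412 -0.399] [ 0.372 -0.142  0.263] tilt 20.70 az -21.8
1 [ 0.016 -0.075 -0.029] [-0.549 -0.89   2.251  0.054  1.453 -0.397] [ 0.362 -0.139  0.266] tilt 18.99 az -21.9
1 [ 0.016 -0.075 -0.026] [-0.549 -0.89   2.24   0.049  1.495 -0.396] [ 0.352 -0.135  0.269] tilt 17.26 az -22.0
1 [ 0.016 -0.076 -0.024] [-0.55  -0.89   2.227  0.043  1.536 -0.396] [ 0.341 -0.131  0.273] tilt 15.54 az -22.2
1 [ 0.017 -0.077 -0.022] [-0.549 -0.89   2.215  0.038  1.578 -0.395] [ 0.331 -0.127  0.277] tilt 13.81 az -22.4
[ 0.2208 -0.091  -0.9711]
```

servo_tool:
  plan: "0.016 -0.073 -0.033 0"

```text
t: 20.88
tool_pos: [0.3828, -0.1468, 0.2608]
orientation: [2.109, 1.817, 0.256]
force: [0.7, -0.2, 1.0]
opening: 0.0926
gripper_force: 0.0
```

servo_tool:
  plan: "0.016 -0.074 -0.031 0"

```text
t: 20.97
tool_pos: [0.373, -0.1429, 0.2632]
orientation: [2.13, 1.835, 0.237]
force: [0.8, 0.7, -0.6]
opening: 0.0931
gripper_force: 0.0
```

servo_tool:
  plan: "0.016 -0.075 -0.029 0"

```text
t: 21.05
tool_pos: [0.3629, -0.139, 0.2662]
orientation: [2.151, 1.853, 0.218]
force: [0.3, -0.2, 0.2]
opening: 0.093
gripper_force: 0.0
```

servo_tool:
  plan: "0.015 -0.075 -0.026 0"

```text
t: 21.13
tool_pos: [0.3525, -0.1356, 0.2694]
orientation: [2.172, 1.871, 0.199]
force: [0.6, -0.9, 0.3]
opening: 0.0932
gripper_force: 0.0
```

servo_tool:
  plan: "0.015 -0.076 -0.024 0"

```text
t: 21.22
tool_pos: [0.3418, -0.1323, 0.273]
orientation: [2.194, 1.889, 0.18]
force: [0.5, 0.5, 0.4]
opening: 0.0928
gripper_force: 0.0
```

servo_tool:
  plan: "0.015 -0.077 -0.022 0"

```text
t: 21.3
tool_pos: [0.3308, -0.1291, 0.2771]
orientation: [2.215, 1.907, 0.16]
force: [-0.5, 0.7, -0.3]
opening: 0.093
gripper_force: 0.0
```

servo_tool:
  plan: "0.015 -0.078 -0.019 0"

```text
t: 21.38
tool_pos: [0.3197, -0.1262, 0.2813]
orientation: [2.236, 1.925, 0.141]
force: [0.8, -0.3, -0.3]
opening: 0.093
gripper_force: 0.0
```

```bash
python3 unt.py -.62 .3 8
```

```text
(array([-0.563, -0.891,  2.203,  0.036,  1.622, -0.409]), array([ 0.319, -0.126,  0.281]), 'tilt 12.07 az -22.4')
1 [ 0.016 -0.078 -0.017] [-0.568 -0.89   2.19   0.031  1.664 -0.413] [ 0.308 -0.122  0.286] tilt 10.34 az -22.6
1 [ 0.018 -0.078 -0.015] [-0.568 -0.89   2.177  0.026  1.706 -0.414] [ 0.297 -0.118  0.291] tilt 8.62 az -22.8
1 [ 0.018 -0.079 -0.012] [-0.569 -0.89   2.165  0.02   1.748 -0.416] [ 0.286 -0.114  0.297] tilt 6.90 az -23.1
1 [ 0.019 -0.079 -0.01 ] [-0.568 -0.89   2.152  0.014  1.79  -0.416] [ 0.275 -0.109  0.303] tilt 5.19 az -23.7
1 [ 0.018 -0.079 -0.007] [-0.569 -0.89   2.139  0.009  1.832 -0.418] [ 0.264 -0.105  0.309] tilt 3.50 az -24.8
1 [ 0.019 -0.079 -0.005] [-0.568 -0.89   2.126  0.003  1.874 -0.418] [ 0.253 -0.1    0.315] tilt 1.81 az -28.0
1 [ 0.018 -0.079 -0.003] [-0.569 -0.89   2.112 -0.003  1.916 -0.421] [ 0.242 -0.095  0.323] tilt 0.25 az -80.4
1 [ 0.019 -0.079  0.   ] [-0.568 -0.89   2.099 -0.01   1.958 -0.422] [ 0.231 -0.09   0.33 ] tilt 1.55 az 166.8
[-0.0263  0.0062 -0.9996]
```

servo_tool:
  plan: "0.016 -0.078 -0.017 0"

```text
t: 21.47
tool_pos: [0.3084, -0.1228, 0.2859]
orientation: [2.257, 1.943, 0.121]
force: [0.6, -0.1, -1.1]
opening: 0.0932
gripper_force: 0.0
```

servo_tool:
  plan: "0.018 -0.078 -0.015 0"

```text
t: 21.55
tool_pos: [0.2974, -0.1185, 0.2911]
orientation: [2.278, 1.961, 0.101]
force: [-0.0, -0.3, -0.4]
opening: 0.0931
gripper_force: 0.0
```

servo_tool:
  plan: "0.018 -0.079 -0.012 0"

```text
t: 21.63
tool_pos: [0.2864, -0.1141, 0.2965]
orientation: [2.298, 1.979, 0.08]
force: [0.9, 0.2, -0.3]
opening: 0.0927
gripper_force: 0.0
```

servo_tool:
  plan: "0.019 -0.079 -0.01 0"

```text
t: 21.72
tool_pos: [0.2754, -0.1092, 0.3024]
orientation: [2.319, 1.996, 0.06]
force: [0.4, -1.3, 1.0]
opening: 0.093
gripper_force: 0.0
```

servo_tool:
  plan: "0.018 -0.079 -0.007 0"

```text
t: 21.8
tool_pos: [0.2642, -0.1047, 0.3084]
orientation: [2.339, 2.014, 0.039]
force: [-0.5, -0.5, -0.9]
opening: 0.0929
gripper_force: 0.0
```

servo_tool:
  plan: "0.019 -0.079 -0.005 0"

```text
t: 21.88
tool_pos: [0.2531, -0.0998, 0.3149]
orientation: [2.359, 2.031, 0.017]
force: [1.0, 0.0, 0.5]
opening: 0.093
gripper_force: 0.0
```

servo_tool:
  plan: "0.018 -0.079 -0.003 0"

```text
t: 21.97
tool_pos: [0.2418, -0.0951, 0.3221]
orientation: [2.379, 2.048, -0.004]
force: [1.2, 0.0, 0.4]
opening: 0.0927
gripper_force: 0.0
```

servo_tool:
  plan: "0 0 0 0"

```text
t: 22.05
tool_pos: [0.2419, -0.0952, 0.3232]
orientation: [2.378, 2.047, -0.004]
force: [0.6, 0.3, 0.5]
opening: 0.0931
gripper_force: 0.0
```

```bash
python3 sm.py; python3 go.py .446 -.4255 .2
```

```text
22.05 [-0.568 -0.891  2.112 -0.004  1.917 -0.42 ] [ 0.242 -0.095  0.323] tilt 0.29 az -76.4 force [0.6 0.3 0.5]
[[0.149, 0.989, 0.001], [0.989, -0.149, -0.005], [-0.005, 0.002, -1.0]]
t 22.05 pos [ 0.2419 -0.0952  0.3232] tool y yaw -8.56 z [ 0.0012 -0.005  -1.    ] ty [ 0.989 -0.149  0.002]
shift [-0.2956  0.2507  0.1251]
tilt 0.29 az -76.37 grip 0.0 force [0.6 0.3 0.5] q [-0.568 -0.891  2.112 -0.004  1.917 -0.42 ]
```

```bash
python3 - <<'E'
from circ import *
k=pickle.load(open("w4.pkl","rb"));d=np.pi/180;X,Y=np.array([1.,0,0]),np.array([0,1.,0]);o=np.array([.446,-.4255,.0245])
E=edges(k,o,X,Y,(.022,.031),np.r_[np.arange(-50,51,5),np.arange(110,241,5)]*d,-1);print(fitc(E,.027),fitc(E))
E
```

```text
(array([ 0.47, -0.26]), np.float64(0.58)) (array([ 0.34, -0.11, 26.43]), np.float64(0.17))
```

servo_tool:
  plan: "-0.296 0.251 0.08 0;-0.296 0.251 0.08 0;-0.296 0.251 0.08 0;-0.296 0.251 0.08 0;-0.296 0.251 0.08 0;-0.296 0.251 0.08 0;-0.296 0.251 0.08 0;-0.296 0.251 0.08 0;-0.296 0.251 0.08 0;-0.296 0.251 0.08 0;-0.296 0.251 0.08 0;-0.296 0.251 0.08 0"

```text
t: 23.05
tool_pos: [0.4465, -0.426, 0.2411]
orientation: [2.38, 2.048, -0.003]
force: [-0.6, -0.6, 0.8]
opening: 0.0929
gripper_force: 0.0
```

```bash
python3 go.py .446 -.4255 .046;python3 sm.py
```

```text
t 23.05 pos [ 0.4465 -0.426   0.2411] tool y yaw -8.59 z [-4.0e-04 -2.4e-03 -1.0e+00] ty [ 0.989 -0.149 -0.   ]
shift [ 0.0009 -0.0005  0.1951]
tilt 0.14 az -99.17 grip 0.0 force [-0.6 -0.6  0.8] q [-0.844  0.174  1.434 -0.002  1.532 -0.694]
23.05 [-0.844  0.174  1.434 -0.002  1.532 -0.694] [ 0.447 -0.426  0.241] tilt 0.14 az -99.2 force [-0.6 -0.6  0.8]
[[0.149, 0.989, -0.0], [0.989, -0.149, -0.002], [-0.002, -0.0, -1.0]]
```

```bash
python3 - <<'E'
from h import *
import pickle
T=pickle.load(open("top0.pkl","rb"));S=pickle.load(open("scene0.pkl","rb"))
print(atz(T,418,256,.009),atz(T,414,263,.009),atz(S,383,333,.009),atz(S,379,339,.009))
E
```

```text
[ 0.38426772 -0.38188353  0.009     ] [ 0.37305224 -0.36228786  0.009     ] [ 0.39739713 -0.3810158   0.009     ] [ 0.37834522 -0.37978259  0.009     ]
```

servo_tool:
  plan: "0.0005 0 0.04 0;0.0005 0 0.08 0;0.0005 0 0.11 0;0.0005 0 0.13 0;0.0005 0 0.13 0"

```text
t: 23.47
tool_pos: [0.4442, -0.422, 0.1081]
orientation: [-2.377, -2.048, 0.003]
force: [-0.6, 0.0, -0.4]
opening: 0.0929
gripper_force: 0.0
```

servo_tool:
  plan: "0 0 0.02 0;0 0 0.035 0;0 0 0.047 0;0 0 0.056 0;0 0 0.063 0;0 0 0.064 0;0 0 0.064 0"

```text
t: 24.05
tool_pos: [0.447, -0.4258, 0.0499]
orientation: [2.377, 2.047, -0.003]
force: [0.6, 0.3, 0.4]
opening: 0.0934
gripper_force: 0.0
```

```bash
python3 go.py .446 -.4255 .047
```

```text
t 24.05 pos [ 0.447  -0.4258  0.0499] tool y yaw -8.52 z [ 0.0013 -0.0048 -1.    ] ty [ 0.989 -0.148  0.002]
shift [ 0.0001 -0.0011  0.0029]
tilt 0.28 az -74.27 grip 0.0 force [0.6 0.3 0.4] q [-0.843  0.333  1.61  -0.002  1.194 -0.693]
```

servo_tool:
  plan: "0 -0.0008 0.003 0;0 -0.0008 0.003 0;0 -0.0008 0.003 0"

```text
t: 24.3
tool_pos: [0.4463, -0.4259, 0.047]
orientation: [2.377, 2.047, -0.003]
force: [-0.6, 0.4, -0.5]
opening: 0.0934
gripper_force: 0.0
```

servo_tool:
  plan: "0 0 0 0;0 0 0 0;0 0 0 0;0 0 0 0;0 0 0 0;0 0 0 0;0 0 0 0;0 0 0 0;0 0 0 0;0 0 0 0;0 0 0 0;0 0 0 0"
  grip: 1
  grip_force: 40

```text
t: 25.3
tool_pos: [0.4462, -0.4256, 0.0466]
orientation: [2.377, 2.047, -0.003]
force: [0.8, 0.1, -0.2]
opening: 0.0178
gripper_force: 0.0
```

servo_tool:
  plan: "0 0 0 0;0 0 0 0;0 0 0 0;0 0 0 0"

```text
t: 25.63
tool_pos: [0.4461, -0.4256, 0.0466]
orientation: [2.377, 2.048, -0.003]
force: [-0.1, -0.1, -0.6]
opening: 0.0134
gripper_force: 40.0
```

```bash
python3 go.py .446 -.4255 .047
```

```text
t 25.63 pos [ 0.4461 -0.4256  0.0466] tool y yaw -8.52 z [ 0.0012 -0.0047 -1.    ] ty [ 0.989 -0.148  0.002]
shift [ 0.0001 -0.0001 -0.0004]
tilt 0.28 az -76.05 grip 39.994540214538574 force [-0.1 -0.1 -0.6] q [-0.844  0.335  1.614 -0.002  1.189 -0.694]
```

servo_tool:
  plan: "0 0 -0.02 0;0 0 -0.05 0;0 0 -0.09 -7;0 0 -0.13 -14;0 0 -0.17 -21;0 0 -0.21 -28;0 0 -0.25 -35;0 0 -0.29 -42;0 0 -0.33 -49;0 0 -0.37 -56;0 0 -0.41 -63;0 0 -0.45 -70"

```text
t: 26.63
tool_pos: [0.4453, -0.4231, 0.4985]
orientation: [0.764, 3.045, -0.007]
force: [0.9, -0.6, -0.8]
opening: 0.0137
gripper_force: 40.0
```

servo_tool:
  plan: "0 0 -0.04 -7;0 0 -0.08 -14;0 0 -0.12 -21.5;0 0 -0.14 -21.5;0 0 -0.14 -21.5"

```text
t: 27.05
tool_pos: [0.4449, -0.4223, 0.6412]
orientation: [0.188, 3.129, -0.015]
force: [0.5, -0.2, -1.1]
opening: 0.0133
gripper_force: 40.0
```

```bash
python3 go.py .562 -.205 .64; python3 tw.py|cut -c1-80; cat > tilt.py <<'E'
from plan import *
import sys
# tilt.py n [x,y,z]: predicted 1-row calls along u at held plane
s=status.read_state();q=s['q'].copy();print(show(q))
if len(sys.argv)>2: q=push(q,np.array(eval(sys.argv[2]))-s['tool_pos'],8); 
for i in range(int(sys.argv[1])):
    x,Rt=fk(q,KP);z=Rt.as_matrix()[:,2];az=np.radians(-21); f=np.radians(40)
    q=push(q,.09*np.array([np.sin(f)*np.cos(az),np.sin(f)*np.sin(az),np.cos(f)]))
E
python3 tilt.py 20 "[.568,-.21,.64]"
```

```text
t 27.05 pos [ 0.4449 -0.4223  0.6412] tool y yaw 83.11 z [ 0.0059 -0.0098 -0.9999] ty [ 0.12   0.993 -0.009]
shift [-0.0902  0.2297 -0.0003]
tilt 0.66 az -58.92 grip 39.993674755096436 force [ 0.5 -0.2 -1.1] q [-0.842  0.522  0.231 -0.003  2.377 -2.294]
t 27.05 tool y angle in plane rel hy (deg, about ax) 12.53 pos sx,hy,ax mm [ 273
(array([-0.842,  0.522,  0.231, -0.003,  2.377, -2.294]), array([ 0.445, -0.422,  0.641]), 'tilt 0.66 az -58.9')
8 [-0.097  0.226  0.   ] [-0.434  0.476  0.299 -0.009  2.357 -1.891] [ 0.568 -0.209  0.64 ] tilt 0.66 az -58.9
1 [-0.057 -0.015 -0.068] [-0.434  0.572  0.136 -0.009  2.416 -1.891] [ 0.576 -0.213  0.65 ] tilt 1.08 az -42.8
1 [-0.057 -0.015 -0.068] [-0.435  0.634  0.02  -0.006  2.448 -1.89 ] [ 0.582 -0.215  0.658] tilt 2.26 az -30.9
1 [-0.059 -0.015 -0.067] [-0.436  0.627  0.02  -0.003  2.431 -1.889] [ 0.585 -0.217  0.663] tilt 3.65 az -27.0
1 [-0.06  -0.016 -0.065] [-0.437  0.62   0.02  -0.     2.413 -1.888] [ 0.589 -0.219  0.668] tilt 5.07 az -25.2
1 [-0.062 -0.016 -0.064] [-0.439  0.614  0.02   0.003  2.394 -1.887] [ 0.592 -0.221  0.673] tilt 
[... 991 characters left out ...]
  0.718] tilt 20.23 az -21.8
1 [-0.076 -0.019 -0.045] [-0.448  0.565  0.02   0.031  2.176 -1.877] [ 0.645 -0.243  0.724] tilt 21.83 az -21.7
1 [-0.077 -0.02  -0.042] [-0.449  0.562  0.02   0.034  2.151 -1.877] [ 0.651 -0.246  0.729] tilt 23.45 az -21.7
1 [-0.078 -0.02  -0.04 ] [-0.45   0.56   0.02   0.036  2.125 -1.876] [ 0.658 -0.248  0.735] tilt 25.08 az -21.6
1 [-0.079 -0.02  -0.038] [-0.45   0.557  0.02   0.038  2.099 -1.875] [ 0.665 -0.251  0.74 ] tilt 26.72 az -21.6
1 [-0.08  -0.021 -0.036] [-0.451  0.555  0.02   0.041  2.072 -1.875] [ 0.672 -0.254  0.746] tilt 28.38 az -21.5
1 [-0.081 -0.021 -0.033] [-0.452  0.553  0.02   0.043  2.045 -1.874] [ 0.679 -0.257  0.752] tilt 30.05 az -21.5
```

servo_tool:
  plan: "-0.097 0.228 0 0;-0.097 0.228 0 0;-0.097 0.228 0 0;-0.097 0.228 0 0;-0.097 0.228 0 0;-0.097 0.228 0 0;-0.097 0.228 0 0;-0.097 0.228 0 0"

```text
t: 27.72
tool_pos: [0.5708, -0.2061, 0.6352]
orientation: [0.186, 3.135, -0.007]
force: [-0.1, 0.3, -0.9]
opening: 0.014
gripper_force: 40.0
```

servo_tool:
  plan: "-0.012 -0.003 -0.014 0;-0.02 -0.005 -0.023 0;-0.027 -0.007 -0.032 0"

```text
t: 27.97
tool_pos: [0.5836, -0.2157, 0.6452]
orientation: [0.194, 3.133, -0.006]
force: [1.2, -0.7, -2.6]
opening: 0.0138
gripper_force: 40.0
```

servo_tool:
  plan: "-0.059 -0.015 -0.067 0"

```text
t: 28.05
tool_pos: [0.587, -0.2174, 0.6532]
orientation: [0.193, 3.101, -0.022]
force: [1.3, 0.2, -1.7]
opening: 0.0139
gripper_force: 40.0
```

servo_tool:
  plan: "-0.06 -0.016 -0.065 0"

```text
t: 28.13
tool_pos: [0.5896, -0.2188, 0.6622]
orientation: [0.19, 3.068, -0.038]
force: [0.1, 0.2, -0.2]
opening: 0.0138
gripper_force: 40.0
```

servo_tool:
  plan: "-0.062 -0.016 -0.064 0"

```text
t: 28.22
tool_pos: [0.5929, -0.2202, 0.6685]
orientation: [0.188, 3.041, -0.051]
force: [-0.3, 0.0, -0.4]
opening: 0.0136
gripper_force: 40.0
```

servo_tool:
  plan: "-0.063 -0.016 -0.062 0"

```text
t: 28.3
tool_pos: [0.5972, -0.222, 0.6733]
orientation: [0.186, 3.017, -0.062]
force: [0.5, 0.2, -2.0]
opening: 0.0136
gripper_force: 40.0
```

servo_tool:
  plan: "-0.065 -0.017 -0.06 0"

```text
t: 28.38
tool_pos: [0.6021, -0.2242, 0.6773]
orientation: [0.184, 2.993, -0.072]
force: [-0.7, -0.5, -1.1]
opening: 0.014
gripper_force: 40.0
```

servo_tool:
  plan: "-0.066 -0.017 -0.059 0"

```text
t: 28.47
tool_pos: [0.6073, -0.2266, 0.6814]
orientation: [0.182, 2.969, -0.082]
force: [0.1, -0.6, -1.2]
opening: 0.0139
gripper_force: 40.0
```

servo_tool:
  plan: "-0.068 -0.017 -0.057 0"

```text
t: 28.55
tool_pos: [0.6128, -0.2289, 0.6855]
orientation: [0.18, 2.944, -0.092]
force: [-0.2, 0.3, -0.9]
opening: 0.0136
gripper_force: 40.0
```

```bash
python3 tilt.py 13
```

```text
(array([-0.443,  0.599,  0.023,  0.018,  2.32 , -1.878]), array([ 0.612, -0.228,  0.685]), 'tilt 11.49 az -21.6')
1 [-0.068 -0.017 -0.056] [-0.444  0.595  0.02   0.021  2.3   -1.877] [ 0.617 -0.231  0.69 ] tilt 13.01 az -21.5
1 [-0.07  -0.018 -0.054] [-0.445  0.59   0.02   0.024  2.278 -1.876] [ 0.622 -0.233  0.695] tilt 14.55 az -21.4
1 [-0.071 -0.018 -0.052] [-0.446  0.585  0.02   0.026  2.256 -1.875] [ 0.627 -0.235  0.701] tilt 16.11 az -21.4
1 [-0.072 -0.018 -0.05 ] [-0.447  0.581  0.02   0.029  2.233 -1.874] [ 0.633 -0.238  0.706] tilt 17.68 az -21.3
1 [-0.074 -0.018 -0.048] [-0.448  0.577  0.02   0.032  2.209 -1.873] [ 0.639 -0.24   0.711] tilt 19.26 az -21.2
1 [-0.075 -0.019 -0.046] [-0.449  0.573  0.02   0.034  2.185 -1.873] [ 0.645 -0.243  0.717] tilt 20.86 az -21.2
1 [-0.076 -0.019 -0.044] [-0.449  0.57   0.02   0.037  2.161 -1.872] [ 0.651 -0.245  0.723] tilt 22.47 az -21.2
1 [-0.077 -0.019 -0.042] [-0.45   0.566  0.02   0.039  2.136 -1.871] [ 0.657 -0.248  0.728] tilt 24.10 az -21.1
1 [-0.079 -0.02  -0.039] [-0.451  0.564  0.02   0.042  2.11  -1.87 ] [ 0.664 -0.25   0.734] tilt 25.74 az -21.1
1 [-0.08  -0.02  -0.037] [-0.451  0.561  0.02   0.044  2.083 -1.869] [ 0.671 -0.253  0.74 ] tilt 27.39 az -21.1
1 [-0.081 -0.02  -0.035] [-0.452  0.559  0.02   0.046  2.056 -1.869] [ 0.678 -0.256  0.746] tilt 29.05 az -21.1
1 [-0.082 -0.02  -0.032] [-0.452  0.558  0.02   0.048  2.029 -1.868] [ 0.685 -0.259  0.752] tilt 30.73 az -21.0
1 [-0.082 -0.021 -0.03 ] [-0.453  0.556  0.02   0.051  2.001 -1.867] [ 0.692 -0.262  0.758] tilt 32.41 az -21.0
```

servo_tool:
  plan: "-0.068 -0.017 -0.056 0"

```text
t: 28.63
tool_pos: [0.6181, -0.2311, 0.6899]
orientation: [0.178, 2.919, -0.103]
force: [0.4, 0.1, -1.6]
opening: 0.0138
gripper_force: 40.0
```

servo_tool:
  plan: "-0.07 -0.018 -0.054 0"

```text
t: 28.72
tool_pos: [0.6236, -0.2336, 0.6948]
orientation: [0.177, 2.894, -0.113]
force: [-0.1, 0.3, -0.7]
opening: 0.014
gripper_force: 40.0
```

servo_tool:
  plan: "-0.071 -0.018 -0.052 0"

```text
t: 28.8
tool_pos: [0.6292, -0.236, 0.6998]
orientation: [0.175, 2.868, -0.124]
force: [0.3, 0.0, -1.4]
opening: 0.0132
gripper_force: 40.0
```

servo_tool:
  plan: "-0.072 -0.018 -0.05 0"

```text
t: 28.88
tool_pos: [0.635, -0.2385, 0.7051]
orientation: [0.173, 2.841, -0.134]
force: [0.4, -0.0, -1.8]
opening: 0.0134
gripper_force: 40.0
```

servo_tool:
  plan: "-0.074 -0.018 -0.048 0"

```text
t: 28.97
tool_pos: [0.6411, -0.2408, 0.7105]
orientation: [0.172, 2.814, -0.145]
force: [-0.2, 0.2, -1.2]
opening: 0.0138
gripper_force: 40.0
```

servo_tool:
  plan: "-0.075 -0.019 -0.046 0"

```text
t: 29.05
tool_pos: [0.6473, -0.2434, 0.716]
orientation: [0.17, 2.787, -0.155]
force: [-0.8, -0.1, -0.9]
opening: 0.0138
gripper_force: 40.0
```

servo_tool:
  plan: "-0.076 -0.019 -0.044 0"

```text
t: 29.13
tool_pos: [0.6536, -0.2461, 0.7217]
orientation: [0.168, 2.759, -0.166]
force: [0.3, -0.6, -1.0]
opening: 0.0136
gripper_force: 40.0
```

servo_tool:
  plan: "-0.077 -0.019 -0.042 0"

```text
t: 29.22
tool_pos: [0.6601, -0.2486, 0.7277]
orientation: [0.167, 2.731, -0.176]
force: [0.3, -0.2, -0.6]
opening: 0.0139
gripper_force: 40.0
```

servo_tool:
  plan: "-0.079 -0.02 -0.039 0"

```text
t: 29.3
tool_pos: [0.6669, -0.2514, 0.7336]
orientation: [0.165, 2.703, -0.186]
force: [0.6, -0.4, -0.5]
opening: 0.0133
gripper_force: 40.0
```

servo_tool:
  plan: "-0.08 -0.02 -0.037 0"

```text
t: 29.38
tool_pos: [0.6739, -0.2543, 0.7394]
orientation: [0.163, 2.675, -0.197]
force: [0.0, 1.1, -1.1]
opening: 0.0138
gripper_force: 40.0
```

```bash
python3 tilt.py 3; python3 sm.py 1:-.08,-.02,-.035,0 1:-.024,-.006,-.012,0
```

```text
(array([-0.451,  0.561,  0.023,  0.044,  2.081, -1.869]), array([ 0.672, -0.254,  0.739]), 'tilt 27.34 az -21.0')
1 [-0.081 -0.02  -0.035] [-0.452  0.561  0.02   0.046  2.056 -1.869] [ 0.679 -0.256  0.745] tilt 28.99 az -21.0
1 [-0.082 -0.02  -0.032] [-0.452  0.559  0.02   0.048  2.028 -1.868] [ 0.686 -0.259  0.751] tilt 30.67 az -21.0
1 [-0.082 -0.021 -0.03 ] [-0.453  0.558  0.02   0.051  2.    -1.867] [ 0.693 -0.262  0.757] tilt 32.35 az -21.0
29.38 [-0.451  0.561  0.023  0.044  2.081 -1.869] [ 0.672 -0.254  0.739] tilt 27.34 az -21.0 force [ 0.   1.1 -1.1]
1:-.08,-.02,-.035,0 [-0.452  0.561  0.02   0.046  2.056 -1.869] [ 0.679 -0.256  0.745] tilt 28.99 az -21.0
1:-.024,-.006,-.012,0 [-0.452  0.557  0.02   0.048  2.04  -1.868] [ 0.682 -0.258  0.75 ] tilt 30.10 az -21.0
[[-0.871, 0.152, 0.468], [0.074, 0.981, -0.18], [-0.486, -0.122, -0.865]]
```

servo_tool:
  plan: "-0.08 -0.02 -0.035 0"

```text
t: 29.47
tool_pos: [0.6809, -0.2572, 0.7456]
orientation: [0.161, 2.647, -0.207]
force: [0.9, -0.2, -0.7]
opening: 0.0139
gripper_force: 40.0
```

servo_tool:
  plan: "-0.024 -0.006 -0.012 0"

```text
t: 29.55
tool_pos: [0.6841, -0.2585, 0.7507]
orientation: [0.16, 2.628, -0.213]
force: [0.6, -0.1, -1.1]
opening: 0.0134
gripper_force: 40.0
```

```bash
python3 go.py .4464 -.2263 .2141
```

```text
t 29.55 pos [ 0.6841 -0.2585  0.7507] tool y yaw 81.19 z [ 0.4678 -0.1797 -0.8654] ty [ 0.152  0.981 -0.122]
shift [0.4702 0.0607 0.3474]
tilt 30.08 az -21.02 grip 39.99430596828461 force [ 0.6 -0.1 -1.1] q [-0.453  0.556  0.024  0.048  2.038 -1.868]
```

servo_tool:
  plan: "0.47 0.061 0.327 0;0.47 0.061 0.327 0;0.47 0.061 0.327 0;0.47 0.061 0.327 0;0.47 0.061 0.327 0;0.47 0.061 0.327 0;0.47 0.061 0.327 0;0.47 0.061 0.327 0;0.47 0.061 0.327 0;0.47 0.061 0.327 0;0.47 0.061 0.327 0;0.47 0.061 0.327 0"

```text
t: 30.55
tool_pos: [0.5168, -0.2344, 0.4021]
orientation: [0.16, 2.629, -0.213]
force: [0.2, -0.2, -0.7]
opening: 0.0138
gripper_force: 40.0
```

```bash
python3 go.py .437 -.2227 .2314
```

```text
t 30.55 pos [ 0.5168 -0.2344  0.4021] tool y yaw 81.2 z [ 0.4668 -0.1795 -0.866 ] ty [ 0.152  0.981 -0.122]
shift [0.1532 0.0201 0.1085]
tilt 30.01 az -21.04 grip 39.994820952415466 force [ 0.2 -0.2 -0.7] q [-0.585 -0.472  1.813  0.113  1.288 -2.037]
```

servo_tool:
  plan: "0.153 0.02 0.109 0;0.153 0.02 0.109 0;0.153 0.02 0.109 0;0.153 0.02 0.109 0;0.153 0.02 0.109 0;0.153 0.02 0.109 0;0.153 0.02 0.109 0;0.153 0.02 0.109 0;0.153 0.02 0.109 0;0.153 0.02 0.109 0;0.153 0.02 0.109 0"

```text
t: 31.47
tool_pos: [0.4392, -0.2236, 0.235]
orientation: [0.159, 2.628, -0.214]
force: [0.0, -0.2, -1.6]
opening: 0.0136
gripper_force: 40.0
```

```bash
python3 tw.py; python3 - <<'E'
from circ import *
s=status.read_state();c=cam("wrist");pickle.dump((s,c),open("w7.pkl","wb"));M=R.from_rotvec(s['orientation']).as_matrix();X,Y,Z=-M[:,0],M[:,1],-M[:,2]
# montage: cap disc top plane (z=24.5 of cap => TCP-.0221 along ax) and stage mouth plane
m=np.array([.5055,-.249,.1045])+.05*ax
cv2.imwrite("pics/m7.png",np.hstack([rectp(c,s['tool_pos']-.0221*Z),rectp(c,m)]))
E
```

```text
t 31.47 tool y angle in plane rel hy (deg, about ax) 14.07 pos sx,hy,ax mm [3.780e+00 1.000e-02 1.485e+02] F [-0.7 -0.2 -1.4] T [0.04 0.42 0.01] grip 39.994298815727234 open 0.01364340361459339 tilt [ 0.001 -0.001 -1.   ] q [-0.693 -0.723  2.272  0.181  1.097 -2.185]
```

View pics/m7.png

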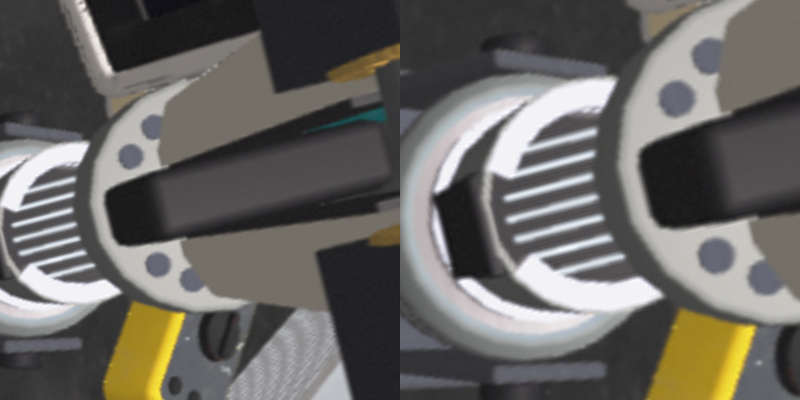

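The picture shows the cap held square. Its bar is parallel to the stage's bars (about 14°) and lines up with the stage's left slot, at around (500,225) in the right half. Next I'll fit the circles numerically.

```bash
cat > mc.py <<'E'
from circ import *
s=status.read_state();c=cam("wrist");M=R.from_rotvec(s['orientation']).as_matrix();Z=-M[:,2];d=np.pi/180
tp=s['tool_pos'];m=np.array([.5055,-.249,.1045])
L=((tp-m)@np.c_[sx,hy,ax])*1e3
E=edges(c,tp-.0221*Z,sx,hy,(.022,.031),np.r_[np.arange(125,180,5),np.arange(205,250,5)]*d,-1);a=fitc(E,.027);print("cap rel tcp",a,fitc(E))
E=edges(c,m+.05*ax,sx,hy,(.022,.031),np.r_[np.arange(110,165,5),np.arange(215,255,5)]*d,-1);b=fitc(E,.027);print("stage",b,fitc(E))
print("tcp",L.round(2),"need sx,hy mm",(b[0]-a[0]-L[:2]).round(2),'tool shift',(M.T@(np.c_[sx,hy]@(b[0]-a[0]-L[:2]))/1e3).round(4))
E
python3 mc.py
```

```text
cap rel tcp (array([2.7 , 1.28]), np.float64(0.19)) (array([ 1.36,  1.1 , 25.9 ]), np.float64(0.16))
stage (array([0.85, 0.66]), np.float64(0.43)) (array([-1.1 ,  0.62, 25.66]), np.float64(0.18))
tcp [3.2500e+00 6.0000e-02 1.4814e+02] need sx,hy mm [-5.1  -0.68] tool shift [ 0.0051  0.0006 -0.    ]
```

servo_tool:
  plan: "0.0037 0.0006 0.015 0;0.0037 0.0006 0.027 0;0.0037 0.0006 0.035 0;0.0037 0.0006 0.035 0;0.0037 0.0006 0.035 0;0.0037 0.0006 0.035 0"

```text
t: 32.07
tool_pos: [0.4516, -0.2286, 0.2015]
orientation: [0.16, 2.63, -0.213]
force: [0.1, -0.9, -0.8]
opening: 0.0137
gripper_force: 40.0
```

```bash
sed -i 's/s=status.read_state();c=cam("wrist");M/s=status.read_state();c=cam("wrist");pickle.dump((s,c),open("w8.pkl","wb"));M/' mc.py; python3 mc.py; python3 - <<'E'
from circ import *
s,c=pickle.load(open("w8.pkl","rb"));d=np.pi/180;m=np.array([.5055,-.249,.1045])
# per-angle radii on cap disc bottom rim too (z=10.5): strongest dark edge, and stage slot edges on lip circle
M=R.from_rotvec(s['orientation']).as_matrix();Z=-M[:,2]
for nm,o in (("captop",s['tool_pos']-.0221*Z),("stage",m+.05*ax)):
    E=edges(c,o,sx,hy,(.022,.031),np.arange(100,265,10)*d,-1); print(nm,[(int(a/d+.5),round(r*1e3,1),round(g,1)) for a,r,g in E])
E
```

```text
cap rel tcp (array([2.68, 1.14]), np.float64(0.15)) (array([ 1.92,  1.06, 26.37]), np.float64(0.16))
stage (array([0.63, 0.75]), np.float64(0.26)) (array([-0.98,  0.58, 25.86]), np.float64(0.18))
tcp [ -1.39  -0.27 112.8 ] need sx,hy mm [-0.66 -0.12] tool shift [0.0007 0.     0.    ]
captop [(100, np.float64(26.9), np.float64(4.0)), (110, np.float64(26.1), np.float64(5.4)), (120, np.float64(26.4), np.float64(6.4)), (130, np.float64(25.8), np.float64(7.6)), (140, np.float64(25.8), np.float64(7.1)), (150, np.float64(25.0), np.float64(7.1)), (160, np.float64(25.2), np.float64(6.9)), (170, np.float64(24.4), np.float64(6.6)), (180, np.float64(24.8), np.float64(6.8)), (190, np.float64(23.9), np.float64(6.4)), (200, np.float64(24.4), np.float64(6.5)), (210, np.float64(24.0), np.float64(6.8)), (220, np.float64(24.1), np.float64(6.7)), (230, np.float64(30.4), np.float64(6.8)), (240, np.float64(24.3), np.float64(6.8)), (250, np.float64(24.5), np.float64(7.4)), (260, np.float64(24.6), np.float64(6.9))]
stage [(100, np.float64(27.3), np.float64(5.1)), (110, np.float64(23.7), np.float64(4.1)), (120, np.float64(26.6), np.float64(4.2)), (130, np.float64(27.0), np.float64(6.1)), (140, np.float64(27.3), np.float64(7.3)), (150, np.float64(26.8), np.float64(9.1)), (160, np.float64(26.9), np.float64(9.2)), (170, np.float64(26.5), np.float64(7.1)), (180, np.float64(22.4), np.float64(6.9)), (190, np.float64(26.1), np.float64(6.3)), (200, np.float64(26.2), np.float64(6.6)), (210, np.float64(26.2), np.float64(6.6)), (220, np.float64(26.4), np.float64(7.6)), (230, np.float64(26.1), np.float64(8.8)), (240, np.float64(25.7), np.float64(9.1)), (250, np.float64(25.7), np.float64(6.2)), (260, np.float64(25.1), np.float64(5.1))]
```

servo_tool:
  plan: "0 0 0.006 0;0 0 0.011 0;0 0 0.014 0;0 0 0.017 0;0 0 0.019 0;0 0 0.021 0;0 0 0.021 0;0 0 0.021 0"

```text
t: 32.78
tool_pos: [0.4612, -0.2323, 0.1825]
orientation: [0.16, 2.63, -0.212]
force: [-0.0, 0.7, -0.6]
opening: 0.0138
gripper_force: 40.0
```

```bash
python3 tw.py; python3 mc.py
```

```text
t 32.78 tool y angle in plane rel hy (deg, about ax) 14.03 pos sx,hy,ax mm [-1.96 -0.23 91.23] F [-0.6  0.7 -0.4] T [ 0.05  0.44 -0.  ] grip 39.9944132566452 open 0.013826058972934176 tilt [-0.001 -0.    -1.   ] q [-0.671 -0.593  2.29   0.185  0.95  -2.19 ]
cap rel tcp (array([-1.98, -1.09]), np.float64(1.14)) (array([-8.83, -1.42, 21.76]), np.float64(0.44))
stage (array([0.79, 0.66]), np.float64(0.66)) (array([-2.06,  0.46, 25.01]), np.float64(0.45))
tcp [-1.96 -0.23 91.23] need sx,hy mm [4.73 1.98] tool shift [-0.0051  0.0008 -0.    ]
```

servo_tool:
  plan: "0 0 0.002 0;0 0 0.0035 0;0 0 0.0045 0;0 0 0.0055 0;0 0 0.006 0;0 0 0.006 0;0 0 0.006 0"

```text
t: 33.42
tool_pos: [0.4639, -0.2333, 0.1781]
orientation: [0.16, 2.631, -0.212]
force: [-9.5, 4.4, 7.7]
opening: 0.0136
gripper_force: 40.0
```

```bash
python3 tw.py
```

```text
t 33.42 tool y angle in plane rel hy (deg, about ax) 14.05 pos sx,hy,ax mm [-1.68 -0.28 85.93] F [-5.2  0.7 11.9] T [0.12 1.31 0.  ] grip 40.002577900886536 open 0.013627537881720723 tilt [-0.001 -0.    -1.   ] q [-0.668 -0.578  2.289  0.185  0.936 -2.19 ]
```

servo_tool:
  plan: "0 0.0001 0 6;0 0.0003 0 12;0 0.0005 0 18;-0.0001 0.0007 0 24;-0.0003 0.0008 0 30;-0.0005 0.0009 0 36;-0.0007 0.001 0 42;-0.0008 0.001 0 48;-0.0009 0.001 0 54;-0.001 0.001 0 60;-0.0011 0.001 0 65;-0.0011 0.001 0 65"

```text
t: 34.42
tool_pos: [0.4657, -0.2328, 0.179]
orientation: [1.549, 2.124, 0.183]
force: [-3.1, 1.0, 4.3]
opening: 0.0135
gripper_force: 40.0
```

```bash
python3 tw.py
```

```text
t 34.42 tool y angle in plane rel hy (deg, about ax) -51.19 pos sx,hy,ax mm [7.000e-02 8.500e-01 8.593e+01] F [-0.6 -0.2  5.3] T [-0.19  0.21  0.04] grip 39.999632835388184 open 0.013464971609294036 tilt [ 0.001 -0.001 -1.   ] q [-0.664 -0.576  2.287  0.183  0.933 -1.047]
```

servo_tool:
  plan: "0 0 0 3;0 0 0 6;0 0 0 8;0 0 0 9;0 0 0 10;0 0 0 10"

```text
t: 34.92
tool_pos: [0.4654, -0.2328, 0.1788]
orientation: [1.728, 1.994, 0.24]
force: [-4.6, 2.7, 6.1]
opening: 0.0136
gripper_force: 40.0
```

```bash
python3 tw.py
```

```text
t 34.92 tool y angle in plane rel hy (deg, about ax) -60.83 pos sx,hy,ax mm [-0.27  0.78 85.92] F [-1.5  0.8  7.9] T [-0.16  0.48  0.15] grip 40.01588523387909 open 0.013611481164317174 tilt [ 0.    -0.001 -1.   ] q [-0.664 -0.576  2.287  0.183  0.934 -0.878]
```

servo_tool:
  plan: "0 0 0 1;0 0 0 1.5;0 0 0 2;0 0 0 2"

```text
t: 35.25
tool_pos: [0.4653, -0.2327, 0.1786]
orientation: [1.764, 1.966, 0.252]
force: [-6.8, 2.5, 6.6]
opening: 0.0138
gripper_force: 40.0
```

```bash
python3 tw.py
```

```text
t 35.25 tool y angle in plane rel hy (deg, about ax) -62.79 pos sx,hy,ax mm [-0.51  0.76 85.9 ] F [-2.9 -0.1  9.3] T [-0.16  0.71  0.27] grip 40.041216015815735 open 0.013767873922174241 tilt [-0.    -0.001 -1.   ] q [-0.664 -0.576  2.287  0.183  0.934 -0.844]
```

servo_tool:
  plan: "0 0 0 1;0 0 0 2;0 0 0 2.5;0 0 0 2.5"

```text
t: 35.58
tool_pos: [0.4652, -0.2327, 0.1786]
orientation: [1.808, 1.929, 0.266]
force: [-7.7, 3.9, 7.5]
opening: 0.0137
gripper_force: 40.2
```

```bash
python3 tw.py
```

```text
t 35.58 tool y angle in plane rel hy (deg, about ax) -65.27 pos sx,hy,ax mm [-0.59  0.74 85.91] F [-3.7  0.9 10.8] T [-0.17  0.8   0.49] grip 40.155251026153564 open 0.013664061202585249 tilt [-0.    -0.001 -1.   ] q [-0.664 -0.576  2.287  0.182  0.934 -0.8  ]
```

servo_tool:
  plan: "0 0 0 -0.5;0 0 0 -1;0 0 0 -1"

```text
t: 35.83
tool_pos: [0.4651, -0.2327, 0.1786]
orientation: [1.79, 1.945, 0.26]
force: [-8.3, 3.2, 7.1]
opening: 0.0134
gripper_force: 40.0
```

servo_tool:
  plan: "0 0 0 0;0 0 0 0;0 0 0 0;0 0 0 0;0 0 0 0;0 0 0 0;0 0 0 0"
  grip: -1

```text
t: 36.42
tool_pos: [0.4651, -0.2324, 0.1778]
orientation: [1.794, 1.942, 0.262]
force: [-0.3, 0.3, 0.1]
opening: 0.0555
gripper_force: 0.0
```

servo_tool:
  plan: "0 0 -0.02 0;0 0 -0.05 0;0 0 -0.07 0;0 0 -0.08 0;0 0 -0.08 0;0 0 -0.08 0;0 0 -0.08 0"

```text
t: 37.0
tool_pos: [0.4278, -0.2181, 0.2461]
orientation: [1.795, 1.942, 0.262]
force: [-0.9, -0.2, -0.3]
opening: 0.093
gripper_force: 0.0
```

```bash
python3 tw.py; python3 - <<'E'
from circ import *
s=status.read_state();c=cam("wrist");d=np.pi/180;m=np.array([.5055,-.249,.1045])
o=m+(.05+.014)*ax
E=edges(c,o,sx,hy,(.022,.031),np.r_[np.arange(130,230,5)]*d,-1);print("cap disc",fitc(E,.027),fitc(E))
# bar angle: dark blob in bar-top plane
im=rectp(c,m+(.05+.0395)*ax);g=cv2.cvtColor(im,cv2.COLOR_BGR2GRAY);cv2.imwrite("bar.png",im)
for th in (60,80,95):
    b=(cv2.GaussianBlur(g,(5,5),0)<th).astype(np.uint8);n,l,st,ce=cv2.connectedComponentsWithStats(b);i=l[200,200]
    ct,_=cv2.findContours((l==i).astype(np.uint8),0,2);print(th,i,st[i],ce[i].round(1),cv2.minAreaRect(max(ct,key=cv2.contourArea)))
# bar-to-disc bright edges: Hough lines near the bar
e=cv2.Canny(g,60,140);L=cv2.HoughLinesP(e,1,np.pi/360,30,minLineLength=60,maxLineGap=8)
for x1,y1,x2,y2 in (L[:,0] if L is not None else []): print((x1,y1,x2,y2),np.degrees(np.arctan2(y1-y2,x2-x1)).round(1))
E
```

```text
t 37.0 tool y angle in plane rel hy (deg, about ax) -64.48 pos sx,hy,ax mm [ -1.62   1.03 164.44] F [-0.8 -0.5  0.1] T [-0.04  0.3   0.05] grip 0.0 open 0.09302532099483353 tilt [-0.002  0.    -1.   ] q [-0.703 -0.773  2.278  0.182  1.145 -0.816]
cap disc (array([0.81, 1.09]), np.float64(0.07)) (array([-0.05,  1.1 , 26.23]), np.float64(0.06))
60 0 [     0      0    400    400 156570] [200.4 200.7] ((199.5, 199.5), (399.0, 399.0), 90.0)
80 0 [    0     0   400   400 81562] [206.8 132.3] ((199.5, 134.5), (269.0, 399.0), 90.0)
95 3 [    0    22   400   378 81854] [183.1 282.3] ((199.5, 210.5), (377.0, 399.0), 90.0)
(np.int32(167), np.int32(76), np.int32(256), np.int32(232)) -60.3
(np.int32(125), np.int32(124), np.int32(200), np.int32(259)) -60.9
(np.int32(351), np.int32(199), np.int32(398), np.int32(64)) 70.8
(np.int32(286), np.int32(173), np.int32(348), np.int32(5)) 69.7
(np.int32(296), np.int32(211), np.int32(359), np.int32(241)) -25.5
(np.int32(177), np.int32(92), np.int32(257), np.int32(233)) -60.4
(np.int32(144), np.int32(157), np.int32(202), np.int32(261)) -60.9
```

```bash
python3 -c "
from plant import robot
print(robot.close_job())"
```

```text
the job is handed in; nothing more can be done
None
```

The filter stage and then the inlet cap were each seated and turned clockwise about 75–76° to the stop, and the job was handed in at about 37 s with the gripper clear. Joint 2 read -0.893 once, just past its listed -0.89 limit. I didn't re-check the multimeter, tin and rule afterwards, but no move was planned to touch them.

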